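File the screw vials and spacers of a phone repair

ROBOT

A 6-joint arm with a two-finger parallel gripper is mounted at the origin on the work surface. World frame = base frame: x ahead of the robot, y to its left, z up, the work surface at z = 0. Lengths are in m, angles in degrees, forces in N, time in s.
With the tool pointing down it reaches from about 0.25 to 0.725 m from the base axis. Payload 9.7 kg.
Tool frame: the origin (TCP) lies on the centre line of the jaws, within the pads' length; the fingertips stand 14 mm ahead of it and the grasp point (between the pads) lies 5 mm behind it; z points along the fingers, y is the line along which they close (so a half turn about z gives the same grasp; the last joint's range is limited). The gripper opens to 85 mm and grips with 20 to 120 N. Pads are 22 mm wide; open, the fingers measure 114 mm over their backs; the gripper's body (76 mm by 85 mm) begins 54 mm behind the grasp point. The pads swing forward as they close: fully open they stand 13 mm farther back than shut.
Start: joints at [-69.385, 4.979, 10.078, 95.1, 0, 90], TCP at [0.194, -0.515, 0.245] pointing down, gripper open.
Joint ranges: [-179.16, 179.16], [-48.56, 103.87], [-65.8, 70.77], [-126.05, 130.52], [-82.76, 87.17], [-180, 180]. Speed limits (degrees/s): [127.2, 127.2, 147.25, 180, 180, 180].

INTERFACE

Orientations are given as [roll, pitch, yaw] about the fixed x, y, z axes, in that order (R = Rz(yaw) Ry(pitch) Rx(roll)).
In Python, from workcell import bot, camera, get_calibration, ticket gives the robot as it stands. The module is installed in compiled form; this text tells all that it offers.
- The arm moves only by the tool send_rows, never from a script. Its arguments are lists of equal length, an entry for each row: "linear": the shift along the tool's x, y, z in m, a list of three; "twist": the turn, a rotation vector about the tool's x, y, z in units of 10 degrees (1.0 is 10 degrees), a list of three; "gripper": the opening in per cent of the stroke, from 0 (shut) to 100 (fully open). In form: {"linear": [[x, y, z], ...], "twist": [[wx, wy, wz], ...], "gripper": [gripper, ...]}. A call has 1 to 8 rows; each row shifts and turns the commanded pose from where the row before left it, along the tool's axes as they then stand; what a row does not reach is not made up. A row lasts 1/8 s, in which the tool goes at most 62.5 mm and 10.7 degrees, less where a joint would pass 70% of its speed; a pose out of reach is approached as far as the arm can. A call with a gripper value outside its range is refused whole. The fingers move at their own pace and stop on an object; "grip_force" is the grip in N (left out, the last holds). Time passes only in rows, so rows that do not move let the fingers close. It gives the time, the measured TCP pose, the force, the opening and the grip force at its end, in the units of the state.
- bot.get_obs(): the state, without advancing time (a new reading comes with each control period).
- camera(name): name is "side" or "top" or "wrist"; returns the picture (480x640x3 uint8, red, green, blue); there is no depth.
- get_calibration(name): a dict with "fx", "fy", "cx", "cy" (pixels), "k1" (the pictures are not rectified: a ray, as slopes to the right and down, at radius r is drawn at 1 + k1 r^2 times it, then the intrinsics apply), "origin" and "orientation" of the camera in the world; the wrist camera has in their place "hand_eye" (4x4, takes a point from camera to tool coordinates, whose origin is the TCP and whose axes are the flange's). Camera axes: x right, y down, z forward; pixel columns grow to the right and rows downward; lengths in m; the calibration is good to about 2 mm. A picture is of the moment at which its call begins: read the wrist's pose just before it. get_calibration takes no time and is no camera call.
- ticket.job_done(): hands the job in; it is judged then, once.
The state is a dict: "time": time; "q": joint angles; "qd": joint speeds; "joint_efforts": joint torques, N m; "ee_pos": TCP position; "tcp_rot": TCP orientation; "wrist_force": force on the tool from outside, world axes, zero at the start; "torque": the same for the moment, N m; "opening": finger opening in m; "grasp_force": force on a finger pad.
Only numpy, scipy, OpenCV 4.12 (cv2) and the standard library are available. Lean on these libraries where they do the work, as an engineer would, in place of code of your own. Each camera call takes 0.05 s, during which the arm holds its last target. There are 200 camera calls.

TASK

Stand the screw vials that are on the bench in the rack, each upright and fully down in the pocket with its own number of dots, one after another in rising number (leave the pocket of a missing vial empty). After the last vial, empty all six brass spacers from the beaker into the steel parts dish, and stand the empty beaker upright on the bench again. Leave the phone and the screwdriver where they lie.

Things in the scene. Friction and masses are not known exactly. Their poses are not given: they have to be found in the camera images.
- vial1_mid (a point): centre (half-way up, on the axis) of vial number 1: an upright closed clear-plastic vial of screws with an aluminium cap, round, 34 mm in diameter, 95 mm tall, about 87 g; 1 black dot on the cap; z is its axis, upwards. May be absent (None). Vials 1 to 6 are 95, 85, 75, 65, 55 and 45 mm tall, so number 1 is the tallest and 6 the shortest
- vial2_mid (a point): centre (half-way up, on the axis) of vial number 2: an upright closed clear-plastic vial of screws with an aluminium cap, round, 34 mm in diameter, 85 mm tall, about 82 g; 2 black dots on the cap; z is its axis, upwards. May be absent (None). Vials 1 to 6 are 95, 85, 75, 65, 55 and 45 mm tall, so number 1 is the tallest and 6 the shortest
- vial3_mid (a point): centre (half-way up, on the axis) of vial number 3: an upright closed clear-plastic vial of screws with an aluminium cap, round, 34 mm in diameter, 75 mm tall, about 77 g; 3 black dots on the cap; z is its axis, upwards. May be absent (None). Vials 1 to 6 are 95, 85, 75, 65, 55 and 45 mm tall, so number 1 is the tallest and 6 the shortest
- vial4_mid (a point): centre (half-way up, on the axis) of vial number 4: an upright closed clear-plastic vial of screws with an aluminium cap, round, 34 mm in diameter, 65 mm tall, about 72 g; 4 black dots on the cap; z is its axis, upwards. May be absent (None). Vials 1 to 6 are 95, 85, 75, 65, 55 and 45 mm tall, so number 1 is the tallest and 6 the shortest
- vial5_mid (a point): centre (half-way up, on the axis) of vial number 5: an upright closed clear-plastic vial of screws with an aluminium cap, round, 34 mm in diameter, 55 mm tall, about 67 g; 5 black dots on the cap; z is its axis, upwards. May be absent (None). Vials 1 to 6 are 95, 85, 75, 65, 55 and 45 mm tall, so number 1 is the tallest and 6 the shortest
- vial6_mid (a point): centre (half-way up, on the axis) of vial number 6: an upright closed clear-plastic vial of screws with an aluminium cap, round, 34 mm in diameter, 45 mm tall, about 62 g; 6 black dots on the cap; z is its axis, upwards. May be absent (None). Vials 1 to 6 are 95, 85, 75, 65, 55 and 45 mm tall, so number 1 is the tallest and 6 the shortest
- pocket1 (a point): centre of the floor of pocket number 1 of the grey rack, 8 mm above the bench: a square pocket 42 mm wide and 14 mm deep, marked by 1 raised black dot on the strip at its near side (39 mm towards the rack's -x); z up, x and y along the pocket's sides. The rack is fixed, 86 x 346 mm, top 22 mm above the bench; the pockets stand in a row along its y, 56 mm apart, 1 at the +y end and 6 at the -y end
- pocket2 (a point): centre of the floor of pocket number 2 of the grey rack, 8 mm above the bench: a square pocket 42 mm wide and 14 mm deep, marked by 2 raised black dots on the strip at its near side (39 mm towards the rack's -x); z up, x and y along the pocket's sides. The rack is fixed, 86 x 346 mm, top 22 mm above the bench; the pockets stand in a row along its y, 56 mm apart, 1 at the +y end and 6 at the -y end
- pocket3 (a point): centre of the floor of pocket number 3 of the grey rack, 8 mm above the bench: a square pocket 42 mm wide and 14 mm deep, marked by 3 raised black dots on the strip at its near side (39 mm towards the rack's -x); z up, x and y along the pocket's sides. The rack is fixed, 86 x 346 mm, top 22 mm above the bench; the pockets stand in a row along its y, 56 mm apart, 1 at the +y end and 6 at the -y end
- pocket4 (a point): centre of the floor of pocket number 4 of the grey rack, 8 mm above the bench: a square pocket 42 mm wide and 14 mm deep, marked by 4 raised black dots on the strip at its near side (39 mm towards the rack's -x); z up, x and y along the pocket's sides. The rack is fixed, 86 x 346 mm, top 22 mm above the bench; the pockets stand in a row along its y, 56 mm apart, 1 at the +y end and 6 at the -y end
- pocket5 (a point): centre of the floor of pocket number 5 of the grey rack, 8 mm above the bench: a square pocket 42 mm wide and 14 mm deep, marked by 5 raised black dots on the strip at its near side (39 mm towards the rack's -x); z up, x and y along the pocket's sides. The rack is fixed, 86 x 346 mm, top 22 mm above the bench; the pockets stand in a row along its y, 56 mm apart, 1 at the +y end and 6 at the -y end
- pocket6 (a point): centre of the floor of pocket number 6 of the grey rack, 8 mm above the bench: a square pocket 42 mm wide and 14 mm deep, marked by 6 raised black dots on the strip at its near side (39 mm towards the rack's -x); z up, x and y along the pocket's sides. The rack is fixed, 86 x 346 mm, top 22 mm above the bench; the pockets stand in a row along its y, 56 mm apart, 1 at the +y end and 6 at the -y end
- beaker_mid (a point): centre (on the axis, 31 mm above its foot) of the loose open aluminium beaker, 62 mm tall, outside diameter 50 mm at the foot widening to 64 mm at the rim (57 mm at mid-height), wall 3 mm, inner floor 5 mm above its foot, about 90 g; z is its axis, towards the mouth. It starts upright on the bench with six spacers in it
- dish_floor (a point): centre of the inner floor (5 mm above the bench) of the round steel parts dish, fixed to the bench: rim 136 mm across and 36 mm above the bench, wall 4 mm, inner floor about 100 mm across
- spacer1_center (a point): centre of a loose brass spacer, a plain cylinder 12 mm across and 12 mm long, 11.5 g
- spacer2_center (a point): centre of a loose brass spacer, a plain cylinder 12 mm across and 12 mm long, 11.5 g
- spacer3_center (a point): centre of a loose brass spacer, a plain cylinder 12 mm across and 12 mm long, 11.5 g
- spacer4_center (a point): centre of a loose brass spacer, a plain cylinder 12 mm across and 12 mm long, 11.5 g
- spacer5_center (a point): centre of a loose brass spacer, a plain cylinder 12 mm across and 12 mm long, 11.5 g
- spacer6_center (a point): centre of a loose brass spacer, a plain cylinder 12 mm across and 12 mm long, 11.5 g
- phone: phone lying on the bench, 72 x 148 x 9 mm, long side along its y, origin at the centre of its underside; a bystander
- driver: small screwdriver, 170 mm long, lying along its x, origin at the middle of its underside; a bystander

How it is judged:
By the outcome, as a careful person would: the job done as asked, in the order asked, and still so for the second after the job is handed in, with the robot touching nothing.
Of vial1, vial2, vial3, vial4, vial5, vial6 only 4 to 6 are there at a start; the rules pass over those that are not, and their reading is None.
At some moment in a run one of beaker may be knocked a few centimetres aside while the robot is not near it.
It also fails if it takes over 208 s, if anything falls off the work surface, if the arm or the gripper's body presses on something with over 40 N, if the wrist force passes 120 N, or if a joint passes its speed limit or range.

## Working session

There is one attempt and no reset: what is moved stays moved. The work goes in short steps, Python scripts to look and compute and a tool call to move; the robot and the scene stay as the last step left them, time stands still between calls to the robot, and variables do not carry over. Pictures are saved under pics/ and viewed, at most 14 in all, crops included, and the job is handed in when it is done.

Besides the shell and the picture viewer there is one more tool, called after "Request:" as a command line: name --argument value ..., lists and objects as JSON in quotes. send_rows: Moves the arm, as the interface text tells. Its arguments: {"type":"object","properties":{"linear":{"type":"array"},"twist":{"type":"array"},"gripper":{"type":"array"},"grip_force":{"type":"number"}},"required":["linear","twist","gripper"]}

```bash
mkdir -p pics
python3 - <<'E'
from workcell import bot,camera,get_calibration
import cv2
o=bot.get_obs();print(o)
for n in("top","side","wrist"):
    print(n,get_calibration(n)); cv2.imwrite(f"pics/{n}0.png",camera(n)[:,:,::-1])
E
```

```text
{'time': 0.0, 'q': array([-6.93860226e+01,  5.01391159e+00,  1.00346746e+01,  9.51001201e+01,
       -4.36031406e-04,  9.00012693e+01]), 'qd': array([-1.48881240e-01, -7.77790011e-02,  3.52641496e-05,  5.82378109e-02,
       -5.70932261e-03, -3.20949400e-02]), 'joint_efforts': array([-8.91180862e-04, -5.20385993e+01,  4.64802468e+01,  1.64211768e-02,
        4.14009332e-05,  1.84738028e-06]), 'ee_pos': array([ 0.19356283, -0.51459022,  0.24455806]), 'tcp_rot': array([-1.79920643e+02,  4.37788970e-04,  2.06127088e+01]), 'wrist_force': array([-0.58696993, -0.93484095,  0.09905095]), 'torque': array([-0.03130632, -0.03013091, -0.00695227]), 'grasp_force': 0.0, 'opening': 0.08567146678023939}
top {'fx': 545.4026228015873, 'fy': 545.4026228015873, 'cx': 314.5569166054212, 'cy': 232.96276197576205, 'k1': -0.09470329941736363, 'origin': array([0.46559855, 0.01330943, 1.30444419]), 'orientation': array([-175.75589804,   -1.06493955,  -89.47127587])}
side {'fx': 443.7598334734951, 'fy': 443.7598334734951, 'cx': 316.46834742221887, 'cy': 238.61188744040302, 'k1': -0.013511248608429704, 'origin': array([ 0.39416496, -0.74343377,  0.58451373]), 'orientation': array([-125.61980378,   -0.37485359,  -13.38234257])}
wrist {'fx': 353.10128944606714, 'fy': 353.10128944606714, 'cx': 318.1086790313511, 'cy': 235.62419315951266, 'k1': 0.021701697958994414, 'hand_eye': array([[ 7.66753208e-04, -9.61823380e-01, -2.73669870e-01,
         6.98554680e-02],
       [ 9.99999653e-01,  6.48331139e-04,  5.23159144e-04,
         3.57372642e-04],
       [-3.25757997e-04, -2.73670177e-01,  9.61823543e-01,
        -1.29202774e-01],
       [ 0.00000000e+00,  0.00000000e+00,  0.00000000e+00,
         1.00000000e+00]])}
```

View pics/top0.png

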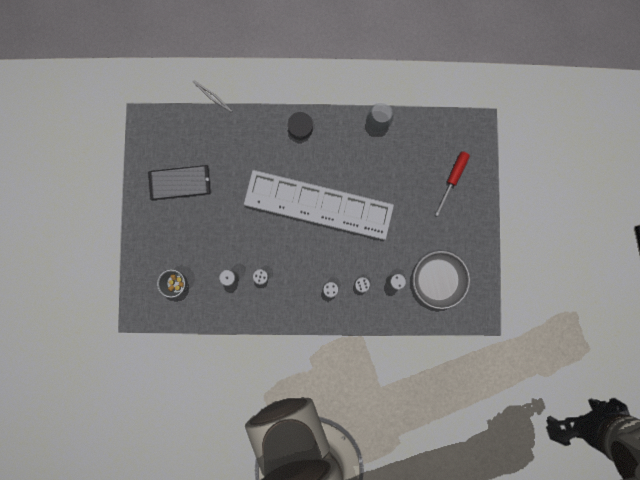

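View pics/side0.png

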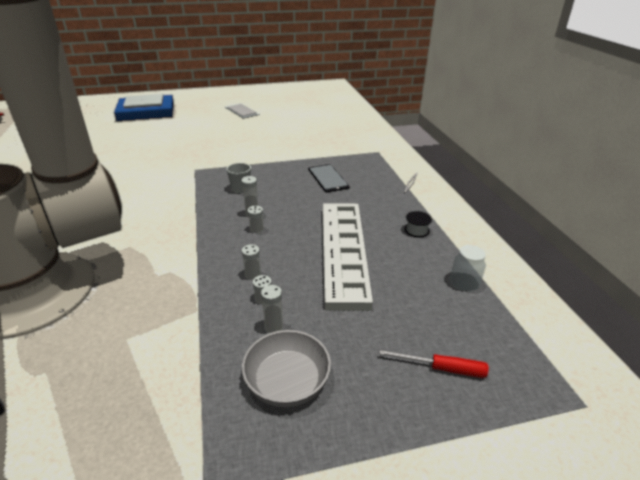

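The top view shows five vials at about (228,278), (261,277), (331,290), (363,285) and (398,282). The beaker is at (172,284), the dish at (441,280) and the rack between (245,172) and (393,238), with pocket 1 at the left end. I'll enlarge the caps next and measure.

```bash
cat > h.py <<'E'
import numpy as np,cv2
from scipy.spatial.transform import Rotation as R
from workcell import bot,camera,get_calibration
def rot(e): return R.from_euler('xyz',e,degrees=True).as_matrix()
def pose(n):
    c=get_calibration(n)
    if n=="wrist":
        o=bot.get_obs();T=np.eye(4);T[:3,:3]=rot(o['tcp_rot']);T[:3,3]=o['ee_pos'];T=T@c['hand_eye']
        return c,T[:3,:3],T[:3,3]
    return c,rot(c['orientation']),np.array(c['origin'])
def K(c): return np.array([[c['fx'],0,c['cx']],[0,c['fy'],c['cy']],[0,0,1]]),np.array([c['k1'],0,0,0.])
def plane(P,uv,z):
    c,Rm,o=P;k,d=K(c)
    s=cv2.undistortPoints(np.array(uv,float).reshape(-1,1,2),k,d)[:,0]
    r=np.c_[s,np.ones(len(s))]@Rm.T
    return o+r*((z-o[2])/r[:,2])[:,None]
def proj(P,X):
    c,Rm,o=P;k,d=K(c)
    p=(np.array(X,float).reshape(-1,3)-o)@Rm
    return cv2.projectPoints(p,np.zeros(3),np.zeros(3),k,d)[0][:,0]
E
python3 - <<'E'
import cv2
a=cv2.imread("pics/top0.png")
c=cv2.resize(a[262:302,215:415],(800,160),interpolation=cv2.INTER_CUBIC)
d=cv2.resize(a[165:245,240:400],(800,400),interpolation=cv2.INTER_CUBIC)
cv2.imwrite("pics/crop1.png",cv2.vconcat([c,d]))
E
```

```text
(no output)
```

View pics/crop1.png

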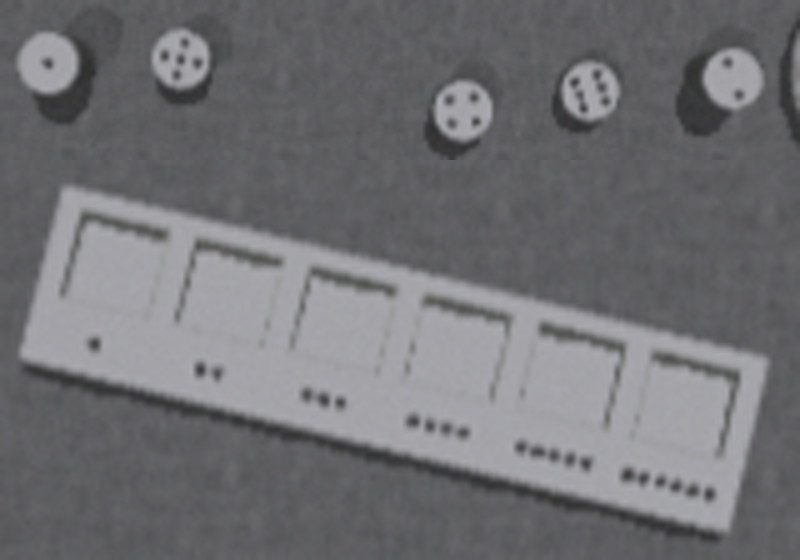

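The caps, left to right, read 1, 5, 4, 6 and 2 dots, so vial 3 is missing. The rack dots read 1 to 6 from left to right.

```bash
cat > m.py <<'E'
from h import *
a=cv2.imread("pics/top0.png");P=pose("top")
g=cv2.cvtColor(a,6)
m=((g>125)*255).astype(np.uint8);m[:,:120]=0;m[:105]=0;m[330:]=0;m[:,495:]=0
H={1:.095,5:.055,4:.065,6:.045,2:.085}
cs={1:(228,278),5:(261,277),4:(331,290),6:(363,285),2:(398,282)}
m2=cv2.morphologyEx(m,cv2.MORPH_CLOSE,np.ones((3,3)))
cont,_=cv2.findContours(m2,0,2)
for c in cont:
    if cv2.contourArea(c)<80: continue
    (x,y),r=cv2.minEnclosingCircle(c); M=cv2.moments(c);cen=(M['m10']/M['m00'],M['m01']/M['m00'])
    print(np.round(cen,1),round(r,1),cv2.contourArea(c))
    for k,v in cs.items():
        if np.hypot(x-v[0],y-v[1])<8: print(' vial',k,plane(P,cen,H[k])[0].round(4))
    if cv2.contourArea(c)>3000 and r>60:
        b=cv2.boxPoints(cv2.minAreaRect(c));w=plane(P,b,.022)
        print(' rack',w.round(4),np.linalg.norm(np.diff(w,axis=0),axis=1),'cen',w.mean(0))
# rack dots
d=((g<75)*255).astype(np.uint8)
roi=np.zeros_like(d);cv2.fillPoly(roi,[np.array([[246,198],[386,229],[385,237],[246,208]])],255)
n,_,st,ce=cv2.connectedComponentsWithStats(((g<95)&(roi>0)).astype(np.uint8),connectivity=4)
p=[ce[i] for i in range(1,n) if 2<=st[i,4]<40]
print(np.round(p,1).tolist())
E
python3 m.py
```

```text
[330.4 289.1] 7.3 145.5
 vial 4 [ 0.4306 -0.046   0.065 ]
[362.2 284.3] 7.1 137.0
 vial 6 [ 0.4416 -0.1202  0.045 ]
[397.9 281.2] 7.3 150.5
 vial 2 [ 0.45   -0.1962  0.085 ]
[226.4 277.2] 7.5 155.0
 vial 1 [0.4555 0.1858 0.095 ]
[176.7 283.4] 13.8 116.5
[259.6 276.2] 7.3 142.5
 vial 5 [0.4583 0.1155 0.055 ]
[437.9 279.4] 20.3 1222.5
[318.5 204.2] 74.5 5104.0
 rack [[ 0.627   0.1598  0.022 ]
 [ 0.712   0.1409  0.022 ]
 [ 0.6324 -0.1978  0.022 ]
 [ 0.5478 -0.1769  0.022 ]] [0.08711725 0.34792188 0.08710074] cen [ 0.62980311 -0.01851804  0.022     ]
[425.1 107.2] 60.6 229.0
[121.8 148.9] 76.1 361.0
[[258.5, 201.5], [279.5, 206.5], [301.0, 211.5], [304.3, 212.7], [307.5, 213.0], [322.5, 217.0], [325.5, 218.0], [303.5, 220.0], [307.5, 221.0], [312.0, 222.0], [343.5, 222.0], [316.5, 223.0], [347.0, 223.0], [356.7, 225.3], [365.0, 227.5], [368.0, 228.5], [371.5, 229.0], [374.5, 230.0], [381.3, 231.3]]
```

Request:
send_rows --linear '[[0,0,-0.01],[0,0,-0.01],[0,0,-0.01],[0,0,-0.01],[0,0,-0.01],[0,0,-0.01],[0.03,0.01,0],[0.05,0.018,0]]' --twist '[[0,0,-0.94],[0,0,-0.94],[0,0,-0.94],[0,0,-0.94],[0,0,-0.94],[0,0,-0.92],[0,0,0],[0,0,0]]' --gripper '[80,80,80,80,80,80,80,80]' --grip_force 35

```text
time: 1.15
ee_pos: [0.2391, -0.4432, 0.3045]
tcp_rot: [-180.0, -0.0, 76.7]
wrist_force: [0.9, 0.3, 0.6]
opening: 0.0682
grasp_force: 0.0
```

Request:
send_rows --linear '[[0.052,0.018,0],[0.052,0.018,0],[0.052,0.018,0],[0.052,0.018,0],[0.052,0.018,0],[0.052,0.018,0],[0.052,0.018,0],[0.052,0.018,0]]' --twist '[[0,0,0],[0,0,0],[0,0,0],[0,0,0],[0,0,0],[0,0,0],[0,0,0],[0,0,0]]' --gripper '[80,80,80,80,80,80,80,80]'

```text
time: 2.15
ee_pos: [0.4749, -0.0693, 0.3052]
tcp_rot: [180.0, 0.0, 76.8]
wrist_force: [0.4, -1.0, -0.5]
opening: 0.0681
grasp_force: 0.0
```

Request:
send_rows --linear '[[0.052,0.018,0],[0.03,0.01,0],[0,0,0],[0,0,0]]' --twist '[[0,0,0],[0,0,0],[0,0,0],[0,0,0]]' --gripper '[80,80,80,80]'

```text
time: 2.65
ee_pos: [0.5199, 0.002, 0.3052]
tcp_rot: [-180.0, 0.0, 76.8]
wrist_force: [0.4, -0.6, 0.1]
opening: 0.0682
grasp_force: 0.0
```

Run:
```python
from h import *
import pickle
o=bot.get_obs();print(o['time'],o['ee_pos'],o['tcp_rot'],o['q'])
P=pose("wrist");im=camera("wrist");s=camera("side")
cv2.imwrite("pics/w1.png",im[:,:,::-1]);cv2.imwrite("pics/s1.png",s[:,:,::-1])
pickle.dump(P,open("w1.pkl","wb"))
```

```text
2.65 [0.51989316 0.00197441 0.30517619] [-1.79973324e+02  1.88747581e-02  7.68208035e+01] [ 2.23939980e-01  2.65954842e+00  1.43907487e+01  1.01761525e+02
 -1.21770668e-02  1.03403144e+02]
```

View pics/w1.png

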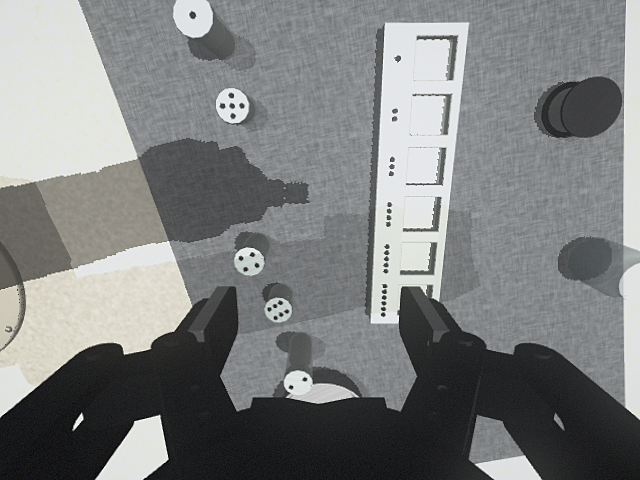

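The wrist view shows vial 1 at (192,15), 5 at (232,105), 4 at (249,262), 6 at (278,310) and 2 at (298,383). The rack's dot groups run down from (398,58) to (384,300).

Run:
```python
from h import *
import pickle
P=pickle.load(open("w1.pkl","rb"));g=cv2.cvtColor(cv2.imread("pics/w1.png"),6)
H={1:.095,5:.055,4:.065,6:.045,2:.085};cs={1:(192,16),5:(232,105),4:(249,262),6:(278,310),2:(298,383)}
for k,(u,v) in cs.items():
    m=np.zeros_like(g);cv2.circle(m,(u,v),26,255,-1)
    b=((g>165)&(m>0)).astype(np.uint8)
    c=max(cv2.findContours(b,0,2)[0],key=cv2.contourArea)
    e=cv2.fitEllipse(cv2.convexHull(c));print(k,np.round(e[0],1),np.round(e[1],1),plane(P,e[0],H[k])[0].round(4))
S=pose("side");print('side-proj',proj(S,[[.4555,.1858,.095],[.4583,.1155,.055],[.4306,-.046,.065],[.4416,-.1202,.045],[.45,-.1962,.085]]).round(1).tolist())
roi=np.zeros_like(g);cv2.fillPoly(roi,[np.array([[388,40],[406,40],[392,318],[377,318]])],255)
n,_,st,ce=cv2.connectedComponentsWithStats(((g<90)&(roi>0)).astype(np.uint8))
p=np.array([ce[i] for i in range(1,n) if 4<st[i,4]<60]);p=p[np.argsort(p[:,1])];print(len(p))
w=plane(P,p,.0225)
idx=np.split(np.arange(len(p)),[1,3,6,10,15]) if len(p)==21 else []
for i in idx: print(p[i].mean(0).round(1),w[i].mean(0).round(4))
if idx:
    c=np.array([w[i].mean(0)[:2] for i in idx]);y=np.arange(6)[:,None]*-.056
    d=(c[0:3]-c[3:6]).mean(0);d/=np.linalg.norm(d);x=np.array([d[1],-d[0]])
    cen=c.mean(0)+.039*x;print('rack yaw',np.degrees(np.arctan2(x[1],x[0])),'spacing',np.linalg.norm(c[0]-c[5])/5)
    for i in range(6): print('pocket',i+1,(cen+d*.056*(2.5-i)).round(4))
```

```text
1 [192.6  14.7] [39.4 45.6] [0.4554 0.1871 0.095 ]
5 [231.9 105.2] [32.5 35.8] [0.4582 0.1168 0.055 ]
4 [248.7 261. ] [27.6 30.2] [ 0.4306 -0.0442  0.065 ]
6 [277.8 309.6] [24.2 26.9] [ 0.4419 -0.1188  0.045 ]
2 [302.4 387.1] [32.9 41.3] [ 0.454  -0.2025  0.085 ]
side-proj [[248.2, 179.4], [254.4, 209.5], [249.8, 249.7], [261.2, 281.3], [270.8, 291.9]]
19
```

```bash
cat > r.py <<'E'
from h import *
import pickle
P=pickle.load(open("w1.pkl","rb"));g=cv2.cvtColor(cv2.imread("pics/w1.png"),6)
roi=np.zeros_like(g);cv2.fillPoly(roi,[np.array([[388,40],[406,40],[392,318],[377,318]])],255)
G=cv2.resize(g,None,fx=4,fy=4,interpolation=cv2.INTER_CUBIC);Ro=cv2.resize(roi,None,fx=4,fy=4,interpolation=0)
for th in (90,110,130,150):
    n,_,st,ce=cv2.connectedComponentsWithStats(((G<th)&(Ro>0)).astype(np.uint8))
    p=np.array([ce[i] for i in range(1,n) if 30<st[i,4]<900])/4-.375;print(th,len(p))
    if len(p)==21: break
p=p[np.argsort(p[:,1])];w=plane(P,p,.0225)
if len(p)!=21: print(p.round(1).tolist());raise SystemExit
idx=np.split(np.arange(21),[1,3,6,10,15])
c=np.array([w[i].mean(0)[:2] for i in idx])
d=(c[0:3]-c[3:6]).mean(0);d/=np.linalg.norm(d);x=np.array([d[1],-d[0]])
cen=c.mean(0)+.039*x;print('yaw',np.degrees(np.arctan2(x[1],x[0])),'sp',np.linalg.norm(c[0]-c[5])/5)
for i in range(6): print('pocket',i+1,(cen+d*.056*(2.5-i)).round(4),c[i].round(4))
b=((g>165)).astype(np.uint8);v=np.zeros_like(b);cv2.circle(v,(298,382),15,1,-1)
G2=g[365:400,280:320];print(G2[17].tolist());print(G2[:,18].tolist())
E
python3 r.py
```

```text
90 21
yaw -13.10731867498353 sp 0.05602591866929413
pocket 1 [0.6731 0.1167] [0.6357 0.1254]
pocket 2 [0.6604 0.0621] [0.6219 0.0714]
pocket 3 [0.6477 0.0076] [0.6097 0.0164]
pocket 4 [ 0.635  -0.0469] [ 0.5972 -0.038 ]
pocket 5 [ 0.6223 -0.1015] [ 0.5843 -0.0927]
pocket 6 [ 0.6096 -0.156 ] [ 0.5715 -0.1473]
[74, 77, 69, 116, 210, 233, 227, 226, 228, 228, 227, 229, 228, 228, 228, 226, 226, 227, 225, 226, 225, 226, 229, 233, 236, 234, 232, 226, 223, 223, 226, 221, 150, 42, 56, 60, 58, 54, 54, 52]
[81, 83, 85, 81, 68, 168, 232, 226, 224, 224, 224, 227, 227, 224, 224, 222, 223, 225, 226, 227, 223, 222, 224, 226, 224, 222, 221, 226, 225, 227, 203, 190, 196, 208, 210]
```

```bash
python3 - <<'E'
from h import *
import pickle
P=pickle.load(open("w1.pkl","rb"))
print(plane(P,[[298,382.5]],.085))
T=pose("top")
for x,y in ((.6731,.1167),(.6477,.0076),(.635,-.0469)):
    print(proj(P,[[x,y,.022],[x,y,.008]]).round(1).tolist(),((proj(T,[[x,y,.022],[x,y,.008]])-[240,165])*5).round(0).tolist())
E
python3 -c "
import cv2;a=cv2.imread('pics/w1.png')[20:330,360:480]
cv2.imwrite('pics/c2.png',cv2.resize(a[:160],None,fx=3.75,fy=3.75,interpolation=2))"
```

```text
[[ 0.45050549 -0.19520498  0.085     ]]
[[434.3, 58.1], [430.2, 60.8]] [[109.0, 101.0], [111.0, 106.0]]
[[425.0, 166.2], [421.5, 165.2]] [[338.0, 157.0], [338.0, 161.0]]
[[421.0, 214.0], [417.8, 211.6]] [[453.0, 185.0], [451.0, 189.0]]
```

View pics/c2.png

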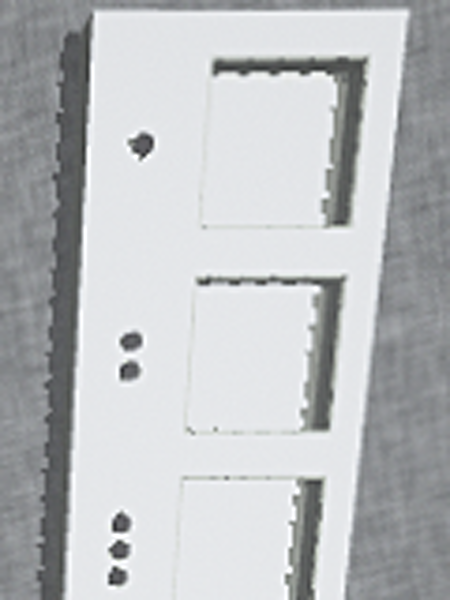

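The pocket openings sit about 1.3 mm further along the rack's +x than the dots suggest, so I'll shift the pocket centres by that. Going for vial 1.

Request:
send_rows --linear '[[0.0414,-0.0263,0.03],[0.0414,-0.0263,0.03],[0.0414,-0.0262,0.03],[0.0413,-0.0262,0.03],[0,0,0.04],[0,0,0.04],[0,0,0.03],[0,0,0.01]]' --twist '[[0,0,0],[0,0,0],[0,0,0],[0,0,0],[0,0,0],[0,0,0],[0,0,0],[0,0,0]]' --gripper '[80,80,80,80,80,80,80,80]'

```text
time: 3.75
ee_pos: [0.4549, 0.1862, 0.0639]
tcp_rot: [-179.9, 0.1, 76.7]
wrist_force: [-0.2, -0.2, -0.1]
opening: 0.0684
grasp_force: 0.0
```

Request:
send_rows --linear '[[0,0,0],[0,0,0],[0,0,0],[0,0,0],[0,0,0],[0,0,0]]' --twist '[[0,0,0],[0,0,0],[0,0,0],[0,0,0],[0,0,0],[0,0,0]]' --gripper '[80,20,20,20,20,20]'

```text
time: 4.5
ee_pos: [0.4564, 0.1877, 0.0665]
tcp_rot: [179.9, -0.1, 76.8]
wrist_force: [-0.0, -0.1, 5.9]
opening: 0.0329
grasp_force: 34.2
```

Request:
send_rows --linear '[[0,0,-0.02],[0,0,-0.02],[0,0,-0.02],[-0.0038,0.0459,0],[-0.0038,0.0459,0],[-0.0038,0.0459,0],[-0.0038,0.0459,0],[-0.0037,0.0458,0]]' --twist '[[0,0,0],[0,0,0],[0,0,0],[0,0,0],[0,0,0],[0,0,0],[0,0,0],[0,0,0]]' --gripper '[20,20,20,20,20,20,20,20]'

```text
time: 5.5
ee_pos: [0.6761, 0.1162, 0.1251]
tcp_rot: [-180.0, 0.0, 76.8]
wrist_force: [-0.5, 1.0, -1.0]
opening: 0.0329
grasp_force: 35.1
```

Request:
send_rows --linear '[[0,0,0],[0,0,0.015],[0,0,0],[0,0,0]]' --twist '[[0,0,0],[0,0,0],[0,0,0],[0,0,0]]' --gripper '[20,20,20,20]'

```text
time: 6.0
ee_pos: [0.6741, 0.1172, 0.1107]
tcp_rot: [180.0, -0.0, 76.9]
wrist_force: [0.3, -1.0, -0.5]
opening: 0.0334
grasp_force: 35.4
```

Run:
```python
from h import *
o=bot.get_obs();print(o['time'],o['ee_pos'],o['wrist_force'],o['opening'])
S=pose("side");s=camera("side")[:,:,::-1];w=camera("wrist")[:,:,::-1]
print(proj(S,[[.6744,.1164,.022]]))
a=cv2.resize(s[150:310,260:420],(480,480),interpolation=2);b=cv2.resize(w[150:390,200:440],(480,480))[:, :320]
cv2.imwrite("pics/p1.png",cv2.hconcat([a,b]))
```

```text
6.0 [0.67411784 0.11716859 0.11073703] [ 0.31467264 -1.04353697 -0.47611942] 0.03336587059199045
[[345.727421   210.45651864]]
```

View pics/p1.png

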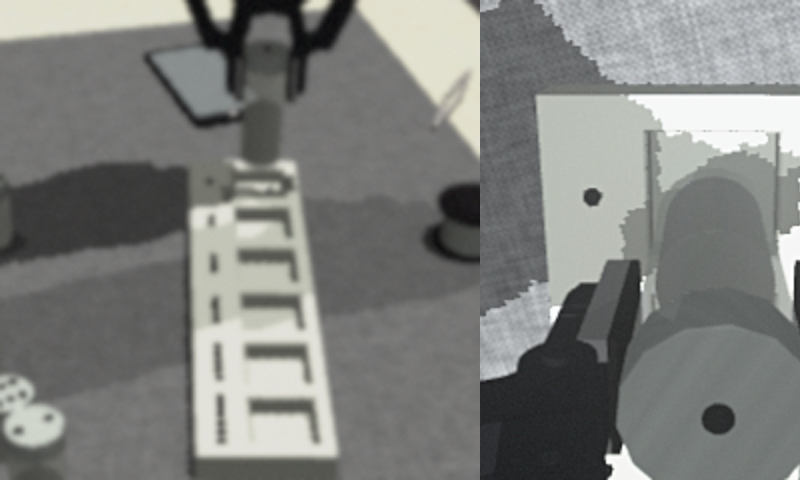

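The vial's body is at x≈715 in the wrist crop, centred in the pocket's opening (655–775). Lowering and releasing.

Request:
send_rows --linear '[[0,0,0.015],[0,0,0.011],[0,0,0.006],[0,0,0.003],[0,0,0.0015],[0,0,0],[0,0,0]]' --twist '[[0,0,0],[0,0,0],[0,0,0],[0,0,0],[0,0,0],[0,0,0],[0,0,0]]' --gripper '[20,20,20,20,20,20,20]'

```text
time: 6.98
ee_pos: [0.6747, 0.1168, 0.0746]
tcp_rot: [180.0, -0.0, 76.8]
wrist_force: [-4.3, -0.2, 6.4]
opening: 0.0336
grasp_force: 36.2
```

Request:
send_rows --linear '[[0,0,0],[0,0,0],[0,0,0],[0,0,-0.0065],[0,0,-0.03],[0,0,-0.04],[0,0,-0.04],[0,0,-0.01]]' --twist '[[0,0,0],[0,0,0],[0,0,0],[0,0,0],[0,0,0],[0,0,0],[0,0,0],[0,0,0]]' --gripper '[70,70,70,70,70,70,70,70]'

```text
time: 7.98
ee_pos: [0.6757, 0.1169, 0.2041]
tcp_rot: [179.7, -0.1, 76.8]
wrist_force: [-0.2, -0.9, 0.4]
opening: 0.0598
grasp_force: 0.0
```

Request:
send_rows --linear '[[-0.0443,-0.0184,0],[-0.0443,-0.0184,0],[-0.0443,-0.0184,0],[-0.0443,-0.0184,0],[-0.0443,-0.0184,0],[-0.0443,-0.0184,0],[-0.0443,-0.0183,0],[-0.0443,-0.0183,0]]' --twist '[[0,0,0],[0,0,0],[0,0,0],[0,0,0],[0,0,0],[0,0,0],[0,0,0],[0,0,0]]' --gripper '[70,70,70,70,70,70,70,70]'

```text
time: 8.98
ee_pos: [0.4496, -0.1958, 0.1997]
tcp_rot: [-180.0, -0.0, 76.8]
wrist_force: [0.9, -0.1, 0.0]
opening: 0.0598
grasp_force: 0.0
```

Run:
```python
from h import *
o=bot.get_obs();print(o['time'],o['ee_pos'],o['wrist_force'],o['opening'])
s=camera("side")[:,:,::-1];t=camera("top")[:,:,::-1]
a=cv2.resize(s[150:310,220:380],(400,400),interpolation=2);b=cv2.resize(t[160:320,150:310],(400,400),interpolation=2)
cv2.imwrite("pics/p2.png",cv2.hconcat([a,b]))
```

```text
8.975 [ 0.44958494 -0.19581897  0.19973086] [ 0.85734306 -0.11781151  0.03787847] 0.05984129195848958
```

View pics/p2.png

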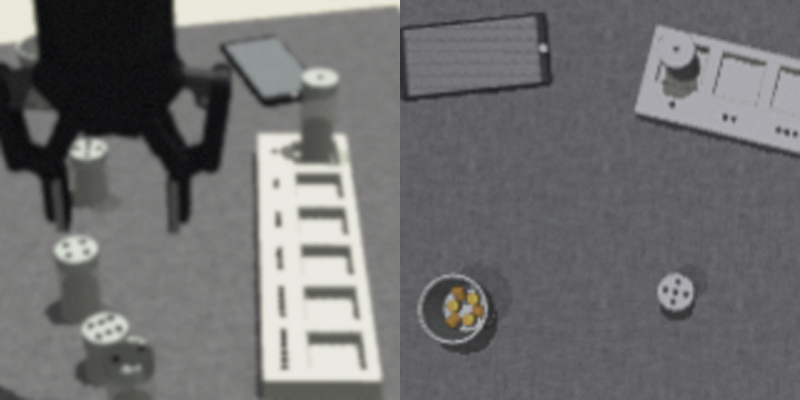

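Vial 1 stands upright in pocket 1. Next is vial 2.

Request:
send_rows --linear '[[0,0,0.04],[0,0,0.04],[0,0,0.04],[0,0,0.015],[0,0,0.007],[0,0,0],[0,0,0],[0,0,0]]' --twist '[[0,0,0],[0,0,0],[0,0,0],[0,0,0],[0,0,0],[0,0,0],[0,0,0],[0,0,0]]' --gripper '[70,70,70,70,70,70,20,20]'

```text
time: 10.07
ee_pos: [0.4514, -0.1951, 0.0595]
tcp_rot: [179.9, 0.0, 76.8]
wrist_force: [-0.1, 0.2, 3.5]
opening: 0.0331
grasp_force: 34.0
```

Request:
send_rows --linear '[[0,0,0],[0,0,0],[0,0,0],[0,0,-0.02],[0,0,-0.02],[0,0,-0.02],[0,0,-0.01],[0,0,0]]' --twist '[[0,0,0],[0,0,0],[0,0,0],[0,0,0],[0,0,0],[0,0,0],[0,0,0],[0,0,0]]' --gripper '[20,20,20,20,20,20,20,20]'

```text
time: 11.08
ee_pos: [0.4511, -0.1949, 0.1287]
tcp_rot: [179.9, 0.0, 76.8]
wrist_force: [-0.1, 0.1, -0.5]
opening: 0.033
grasp_force: 34.6
```

Request:
send_rows --linear '[[0.0427,0.021,0],[0.0427,0.021,0],[0.0426,0.021,0],[0.0426,0.021,0],[0.0426,0.021,0],[0.0426,0.021,0],[0.0426,0.021,0],[0,0,0]]' --twist '[[0,0,0],[0,0,0],[0,0,0],[0,0,0],[0,0,0],[0,0,0],[0,0,0],[0,0,0]]' --gripper '[20,20,20,20,20,20,20,20]'

```text
time: 12.08
ee_pos: [0.6627, 0.0648, 0.1256]
tcp_rot: [-179.9, 0.0, 77.0]
wrist_force: [-1.5, 0.0, -1.6]
opening: 0.0331
grasp_force: 34.9
```

Request:
send_rows --linear '[[0,0,0.02],[0,0,0.02],[0,0,0.011],[0,0,0.006],[0,0,0.003],[0,0,0.0015],[0,0,0],[0,0,0]]' --twist '[[0,0,0],[0,0,0],[0,0,0],[0,0,0],[0,0,0],[0,0,0],[0,0,0],[0,0,0]]' --gripper '[20,20,20,20,20,20,20,20]'

```text
time: 13.08
ee_pos: [0.6622, 0.0622, 0.0676]
tcp_rot: [179.9, -0.0, 76.8]
wrist_force: [-3.7, -0.7, 4.1]
opening: 0.0332
grasp_force: 35.4
```

Request:
send_rows --linear '[[0,0,0],[0,0,0],[0,0,0],[0,0,-0.0065],[0,0,-0.03],[0,0,-0.04],[0,0,-0.04],[0,0,-0.017]]' --twist '[[0,0,0],[0,0,0],[0,0,0],[0,0,0],[0,0,0],[0,0,0],[0,0,0],[0,0,0]]' --gripper '[70,70,70,70,70,70,70,70]'

```text
time: 14.08
ee_pos: [0.6626, 0.0623, 0.2039]
tcp_rot: [179.8, -0.1, 76.8]
wrist_force: [0.5, -0.5, -0.9]
opening: 0.0598
grasp_force: 0.0
```

Request:
send_rows --linear '[[-0.0312,-0.0402,0],[-0.0312,-0.0402,0],[-0.0312,-0.0402,0],[-0.0312,-0.0401,0],[-0.0311,-0.0401,0],[0,0,0.03],[0,0,0.03],[0,0,0.03]]' --twist '[[0,0,0],[0,0,0],[0,0,0],[0,0,0],[0,0,0],[0,0,0],[0,0,0],[0,0,0]]' --gripper '[70,70,70,70,70,70,70,70]'

```text
time: 15.08
ee_pos: [0.431, -0.0439, 0.1102]
tcp_rot: [179.9, -0.0, 76.8]
wrist_force: [0.3, 0.2, 0.5]
opening: 0.0601
grasp_force: 0.0
```

Request:
send_rows --linear '[[0,0,0.03],[0,0,0.02],[0,0,0.01],[0,0,0.005],[0,0,0],[0,0,0],[0,0,0],[0,0,0]]' --twist '[[0,0,0],[0,0,0],[0,0,0],[0,0,0],[0,0,0],[0,0,0],[0,0,0],[0,0,0]]' --gripper '[70,70,70,70,70,20,20,20]'

```text
time: 16.08
ee_pos: [0.4313, -0.0438, 0.0459]
tcp_rot: [179.9, -0.0, 76.8]
wrist_force: [-1.4, 0.2, 5.8]
opening: 0.0332
grasp_force: 34.5
```

Run:
```python
from h import *
o=bot.get_obs();print(o['time'],o['ee_pos'],o['wrist_force'],o['opening'])
s=camera("side")[:,:,::-1];t=camera("top")[:,:,::-1]
a=cv2.resize(s[150:310,220:380],(400,400),interpolation=2);b=cv2.resize(t[160:320,150:310],(400,400),interpolation=2)
cv2.imwrite("pics/p3.png",cv2.hconcat([a,b]))
```

```text
16.075 [ 0.43127816 -0.04381969  0.04594779] [-1.37290872  0.16746613  5.8058081 ] 0.03317744124751255
```

View pics/p3.png

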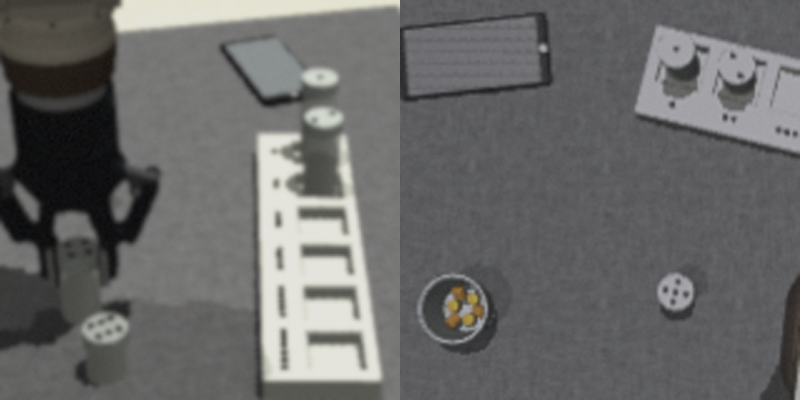

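Vials 1 and 2 stand in their pockets and vial 4 is gripped.

Request:
send_rows --linear '[[0,0,-0.025],[0,0,-0.025],[0,0,-0.02],[0.0088,0.0402,0],[0.0088,0.0402,0],[0.0088,0.0402,0],[0.0088,0.0402,0],[0.0088,0.0402,0]]' --twist '[[0,0,0],[0,0,0],[0,0,0],[0,0,0],[0,0,0],[0,0,0],[0,0,0],[0,0,0]]' --gripper '[20,20,20,20,20,20,20,20]'

```text
time: 17.18
ee_pos: [0.6379, -0.0468, 0.1148]
tcp_rot: [-180.0, 0.0, 76.8]
wrist_force: [0.3, -0.4, -0.1]
opening: 0.0334
grasp_force: 35.0
```

Request:
send_rows --linear '[[0,0,0],[0,0,0.02],[0,0,0.02],[0,0,0.012],[0,0,0.006],[0,0,0.0035],[0,0,0],[0,0,0]]' --twist '[[0,0,0],[0,0,0],[0,0,0],[0,0,0],[0,0,0],[0,0,0],[0,0,0],[0,0,0]]' --gripper '[20,20,20,20,20,20,20,20]'

```text
time: 18.18
ee_pos: [0.6369, -0.0468, 0.0543]
tcp_rot: [180.0, -0.0, 76.8]
wrist_force: [0.4, -1.4, -0.6]
opening: 0.0331
grasp_force: 35.4
```

Request:
send_rows --linear '[[0,0,0],[0,0,0],[0,0,0],[0,0,-0.0065],[0,0,-0.03],[0,0,-0.04],[0,0,-0.04],[0,0,-0.03]]' --twist '[[0,0,0],[0,0,0],[0,0,0],[0,0,0],[0,0,0],[0,0,0],[0,0,0],[0,0,0]]' --gripper '[70,70,70,70,70,70,70,70]'

```text
time: 19.18
ee_pos: [0.6369, -0.0468, 0.2029]
tcp_rot: [179.9, -0.0, 76.8]
wrist_force: [1.0, -0.5, 0.1]
opening: 0.0601
grasp_force: 0.0
```

Request:
send_rows --linear '[[0.0238,-0.0422,0],[0.0238,-0.0422,0],[0.0238,-0.0422,0],[0.0238,-0.0421,0],[0.0239,-0.0421,0],[0,0,0.03],[0,0,0.03],[0,0,0.03]]' --twist '[[0,0,0],[0,0,0],[0,0,0],[0,0,0],[0,0,0],[0,0,0],[0,0,0],[0,0,0]]' --gripper '[70,70,70,70,70,70,70,70]'

```text
time: 20.18
ee_pos: [0.4587, 0.1175, 0.1102]
tcp_rot: [179.9, -0.0, 76.8]
wrist_force: [-0.2, -0.7, -1.0]
opening: 0.0598
grasp_force: 0.0
```

Request:
send_rows --linear '[[0,0,0.03],[0,0,0.025],[0,0,0.012],[0,0,0.006],[0,0,0],[0,0,0],[0,0,0],[0,0,0]]' --twist '[[0,0,0],[0,0,0],[0,0,0],[0,0,0],[0,0,0],[0,0,0],[0,0,0],[0,0,0]]' --gripper '[70,70,70,70,70,20,20,20]'

```text
time: 21.18
ee_pos: [0.4591, 0.1174, 0.0382]
tcp_rot: [179.9, -0.0, 76.8]
wrist_force: [-1.8, -0.1, 5.6]
opening: 0.0334
grasp_force: 34.6
```

Run:
```python
from h import *
o=bot.get_obs();print(o['time'],o['ee_pos'],o['wrist_force'],o['opening'])
t=camera("top")[:,:,::-1];g=cv2.cvtColor(t,6);P=pose("top")
c0=plane(P,[[0,0]],.08)
# caps in the rack vs expected
for n,x,y,z in((1,.6744,.1164,.103),(2,.6617,.0618,.093),(4,.6363,-.0472,.073),(6,.4419,-.1188,.045)):
    u=proj(P,[[x,y,z]])[0];print(n,u.round(1))
a=cv2.resize(t[160:310,230:410],(600,500),interpolation=2);cv2.imwrite("pics/p4.png",a)
```

```text
21.175 [0.4590833  0.11738293 0.0382359 ] [-1.83338993 -0.12762097  5.63406945] 0.033407430835582584
1 [259.1 178.9]
2 [283.7 185.5]
4 [331.8 198.5]
6 [361.6 284.2]
```

View pics/p4.png

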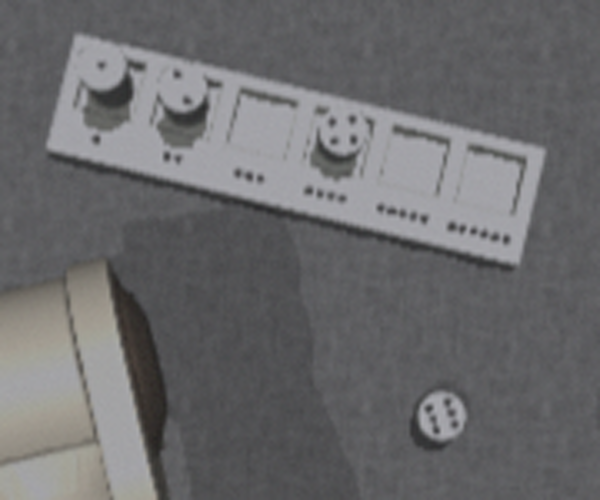

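Request:
send_rows --linear '[[0,0,-0.03],[0,0,-0.04],[0,0,-0.03],[-0.035,0.0422,0],[-0.035,0.0422,0],[-0.035,0.0422,0],[-0.035,0.0421,0],[-0.0351,0.0421,0]]' --twist '[[0,0,0],[0,0,0],[0,0,0],[0,0,0],[0,0,0],[0,0,0],[0,0,0],[0,0,0]]' --gripper '[20,20,20,20,20,20,20,20]'

```text
time: 22.22
ee_pos: [0.6248, -0.1029, 0.1372]
tcp_rot: [180.0, -0.0, 76.8]
wrist_force: [1.3, 0.2, -0.2]
opening: 0.0332
grasp_force: 35.1
```

Request:
send_rows --linear '[[0,0,0],[0,0,0.035],[0,0,0.03],[0,0,0.015],[0,0,0.008],[0,0,0.0035],[0,0,0],[0,0,0]]' --twist '[[0,0,0],[0,0,0],[0,0,0],[0,0,0],[0,0,0],[0,0,0],[0,0,0],[0,0,0]]' --gripper '[20,20,20,20,20,20,20,20]'

```text
time: 23.22
ee_pos: [0.6243, -0.1014, 0.0466]
tcp_rot: [179.9, -0.0, 76.8]
wrist_force: [0.1, 0.3, -0.4]
opening: 0.0332
grasp_force: 35.4
```

Request:
send_rows --linear '[[0,0,0],[0,0,0],[0,0,0],[0,0,-0.0145],[0,0,-0.03],[0,0,-0.04],[0,0,-0.04],[0,0,-0.03]]' --twist '[[0,0,0],[0,0,0],[0,0,0],[0,0,0],[0,0,0],[0,0,0],[0,0,0],[0,0,0]]' --gripper '[70,70,70,70,70,70,70,70]'

```text
time: 24.22
ee_pos: [0.6241, -0.1013, 0.2036]
tcp_rot: [179.9, -0.0, 76.8]
wrist_force: [1.2, 0.3, 0.0]
opening: 0.0599
grasp_force: 0.0
```

Request:
send_rows --linear '[[-0.0145,-0.0433,0],[-0.0145,-0.0433,0],[-0.0145,-0.0432,0],[-0.0145,-0.0432,0],[0,0,0.03],[0,0,0.04],[0,0,0.03],[0,0,0.02]]' --twist '[[0,0,0],[0,0,0],[0,0,0],[0,0,0],[0,0,0],[0,0,0],[0,0,0],[0,0,0]]' --gripper '[70,70,70,70,70,70,70,70]'

```text
time: 25.22
ee_pos: [0.442, -0.1183, 0.08]
tcp_rot: [180.0, -0.0, 76.8]
wrist_force: [0.5, -0.6, -0.2]
opening: 0.0597
grasp_force: 0.0
```

Request:
send_rows --linear '[[0,0,0.02],[0,0,0.015],[0,0,0.009],[0,0,0.005],[0,0,0],[0,0,0],[0,0,0],[0,0,0]]' --twist '[[0,0,0],[0,0,0],[0,0,0],[0,0,0],[0,0,0],[0,0,0],[0,0,0],[0,0,0]]' --gripper '[70,70,70,70,70,20,20,20]'

```text
time: 26.22
ee_pos: [0.4426, -0.1184, 0.032]
tcp_rot: [179.9, 0.0, 76.8]
wrist_force: [-1.0, -0.4, 6.2]
opening: 0.0333
grasp_force: 34.9
```

Request:
send_rows --linear '[[0,0,-0.03],[0,0,-0.03],[0,0,-0.03],[0.0005,0.0433,0],[0.0005,0.0433,0],[0.0005,0.0433,0],[0.0005,0.0433,0],[0,0,0]]' --twist '[[0,0,0],[0,0,0],[0,0,0],[0,0,0],[0,0,0],[0,0,0],[0,0,0],[0,0,0]]' --gripper '[20,20,20,20,20,20,20,20]'

```text
time: 27.22
ee_pos: [0.6129, -0.1562, 0.119]
tcp_rot: [-179.9, -0.0, 76.8]
wrist_force: [-1.2, 0.1, -0.9]
opening: 0.0329
grasp_force: 35.2
```

Request:
send_rows --linear '[[0,0,0.03],[0,0,0.025],[0,0,0.015],[0,0,0.008],[0,0,0.0035],[0,0,0],[0,0,0]]' --twist '[[0,0,0],[0,0,0],[0,0,0],[0,0,0],[0,0,0],[0,0,0],[0,0,0]]' --gripper '[20,20,20,20,20,20,20]'

```text
time: 28.1
ee_pos: [0.6117, -0.156, 0.0405]
tcp_rot: [179.9, 0.0, 76.8]
wrist_force: [0.4, 0.4, -0.8]
opening: 0.0329
grasp_force: 35.2
```

Request:
send_rows --linear '[[0,0,0],[0,0,0],[0,0,0],[0,0,-0.0205],[0,0,-0.04],[0,0,-0.05],[0,0,-0.05],[0,0,0]]' --twist '[[0,0,0],[0,0,0],[0,0,0],[0,0,0],[0,0,0],[0,0,0],[0,0,0],[0,0,0]]' --gripper '[70,70,70,70,70,70,70,70]'

```text
time: 29.1
ee_pos: [0.6128, -0.1562, 0.2052]
tcp_rot: [179.6, 0.0, 76.8]
wrist_force: [0.5, 0.3, -1.0]
opening: 0.0598
grasp_force: 0.0
```

Run:
```python
from h import *
o=bot.get_obs();print(o['time'],o['ee_pos'],o['wrist_force'],o['opening'])
t=camera("top")[:,:,::-1];s=camera("side")[:,:,::-1]
cv2.imwrite("pics/t5.png",t)
a=cv2.resize(t[160:320,140:480],(640,300),interpolation=2);b=cv2.resize(s[150:310,220:560],(640,300),interpolation=2);cv2.imwrite("pics/p5.png",cv2.vconcat([a,b]))
```

```text
29.1 [ 0.61280837 -0.15624579  0.20522018] [ 0.49334997  0.27794352 -0.98756631] 0.05978507993118568
```

View pics/p5.png

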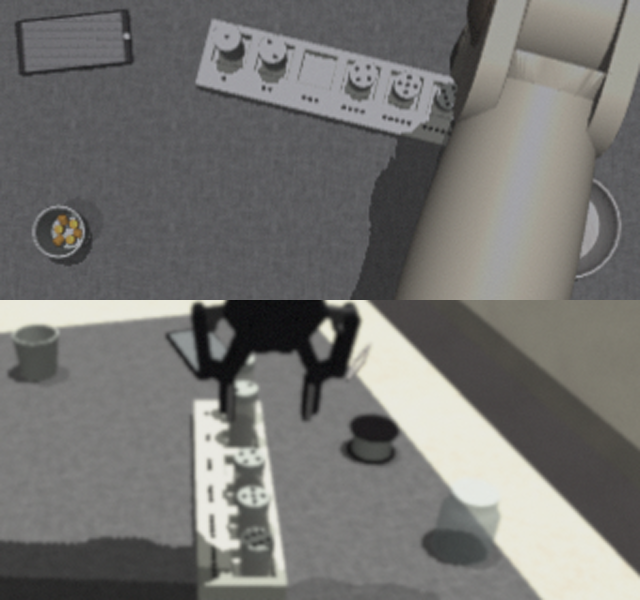

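All five vials stand in their own pockets, and the beaker is still at about (172,284). Next I'll move above the beaker for a close look.

Request:
send_rows --linear '[[0.02,-0.016,-0.02],[0.04,-0.032,-0.02],[0.05,-0.041,-0.02],[0.052,-0.043,-0.02],[0.052,-0.043,-0.02],[0.052,-0.043,0],[0.052,-0.043,0],[0.052,-0.043,0]]' --twist '[[0,0,0],[0,0,0],[0,0,0],[0,0,0],[0,0,0],[0,0,0],[0,0,0],[0,0,0]]' --gripper '[100,100,100,100,100,100,100,100]'

```text
time: 30.2
ee_pos: [0.413, 0.2441, 0.2942]
tcp_rot: [-180.0, 0.0, 76.8]
wrist_force: [0.6, 0.4, -0.1]
opening: 0.0854
grasp_force: 0.0
```

Request:
send_rows --linear '[[0,0,0],[0,0,0],[0,0,0],[0,0,0],[0,0,0],[0,0,0]]' --twist '[[0,0,0.95],[0,0,0.95],[0,0,0.95],[0,0,0.95],[0,0,0],[0,0,0]]' --gripper '[100,100,100,100,100,100]'

```text
time: 30.95
ee_pos: [0.4147, 0.2424, 0.2942]
tcp_rot: [-180.0, 0.0, 39.0]
wrist_force: [1.5, -0.8, 0.5]
opening: 0.0855
grasp_force: 0.0
```

Run:
```python
from h import *
import pickle
o=bot.get_obs();print(o['time'],o['ee_pos'],o['tcp_rot'],o['q'].round(2))
P=pose("wrist");w=camera("wrist")[:,:,::-1];t=camera("top")[:,:,::-1];T=pose("top")
pickle.dump(P,open("w6.pkl","wb"));cv2.imwrite("pics/w6.png",w);cv2.imwrite("pics/t6.png",t)
def circ(img,roi,th):
    x,y,r=roi;g=cv2.cvtColor(img,6);m=np.zeros_like(g);cv2.circle(m,(x,y),r,255,-1)
    c=max(cv2.findContours(((g>th)&(m>0)).astype(np.uint8),0,1)[0],key=len)
    return cv2.fitEllipse(cv2.convexHull(c))
for roi,z in(((172,284,22),.062),((441,280,40),.036)):
    e=circ(t,roi,110);print(np.round(e[0],1),np.round(e[1],1),plane(T,e[0],z)[0].round(4))
```

```text
30.95 [0.41473296 0.24244078 0.29419814] [-1.79992829e+02  2.33490850e-02  3.90417303e+01] [ 30.31  -3.13   7.36 100.52   0.   171.27]
[170.7 277.1] [15.5 24.5] [0.4539 0.3177 0.062 ]
[441.2 279.5] [57.  57.9] [ 0.4538 -0.307   0.036 ]
```

View pics/w6.png

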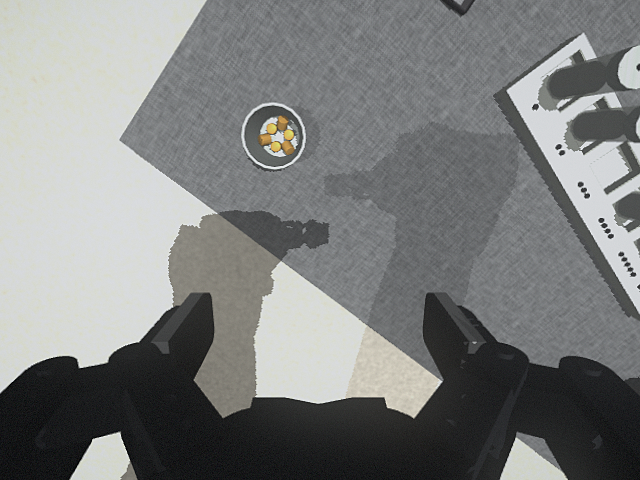

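The beaker's rim is at (274,136) in the wrist view, with all six spacers inside.

```bash
cat > plan.py <<'E'
from h import *
def toolR(phi,beta,roll):
    # tool z radially out at azimuth phi, beta below horizontal; tool x up, then turned by roll about tool z
    p,b=np.radians([phi,beta]);z=np.array([np.cos(p)*np.cos(b),np.sin(p)*np.cos(b),-np.sin(b)])
    x=np.array([np.cos(p)*np.sin(b),np.sin(p)*np.sin(b),np.cos(b)])
    return np.c_[x,np.cross(z,x),z]@R.from_euler('z',roll,degrees=True).as_matrix()
def rows(p0,R0,p1,R1,n):
    r=R.from_matrix(R0.T@R1).as_rotvec();print('turn',np.degrees(np.linalg.norm(r)).round(1),'dist',np.linalg.norm(p1-p0).round(3))
    Ro=R0;L=[];Tw=[]
    for i in range(n):
        L.append(np.round(Ro.T@(p1-p0)/n,4).tolist());Tw.append(np.round(np.degrees(r)/n/10,3).tolist())
        Ro=Ro@R.from_rotvec(r/n).as_matrix()
    print('linear',L);print('twist',Tw)
def now():
    o=bot.get_obs();return np.array(o['ee_pos']),rot(o['tcp_rot'])
E
python3 - <<'E'
from plan import *
import pickle
P=pickle.load(open("w6.pkl","rb"));w=cv2.imread("pics/w6.png");g=cv2.cvtColor(w,6)
m=np.zeros_like(g);cv2.circle(m,(274,136),42,255,-1)
c=max(cv2.findContours(((g>170)&(m>0)).astype(np.uint8),0,1)[0],key=lambda c:len(cv2.convexHull(c))*1000+len(c))
e=cv2.fitEllipse(cv2.convexHull(c));b=plane(P,e[0],.062)[0];print(np.round(e[0],1),np.round(e[1],1),b)
phi=np.degrees(np.arctan2(b[1],b[0]));print('phi',phi,np.hypot(b[0],b[1]))
p0,R0=now()
for beta in(40,):
    R1=toolR(phi,beta,0)
    for roll in(-5,5):
        R2=toolR(phi,beta,roll);d=R.from_matrix(toolR(phi,90,roll).T@R0).magnitude();print(roll,np.degrees(d))
    z=R1[:,2];g0=np.array([b[0],b[1],.040]);tcp=g0+.003*z;pre=tcp-.09*z;print('tcp',tcp,'pre',pre)
E
```

```text
[273.1 135.3] [63.8 67.1] [0.44099925 0.31990642 0.062     ]
phi 35.957605491107934 0.544812310846805
-5 2.000372760461407
5 7.999668756520148
tcp [0.44285947 0.32125586 0.03807164] pre [0.38705264 0.28077287 0.09592252]
```

Run:
```python
from plan import *
p0,R0=now();R1=toolR(35.96,40,-5)
rows(p0,R0,np.array([.387,.281,.096])-R1[:,2]*.03,R1,8)
```

```text
turn 50.0 dist 0.187
linear [[-0.0026, -0.0061, 0.0224], [-0.0049, -0.0063, 0.0219], [-0.0073, -0.0065, 0.0212], [-0.0095, -0.0067, 0.0202], [-0.0116, -0.0069, 0.019], [-0.0136, -0.0071, 0.0176], [-0.0154, -0.0072, 0.016], [-0.017, -0.0074, 0.0142]]
twist [[-0.044, 0.624, -0.023], [-0.044, 0.624, -0.023], [-0.044, 0.624, -0.023], [-0.044, 0.624, -0.023], [-0.044, 0.624, -0.023], [-0.044, 0.624, -0.023], [-0.044, 0.624, -0.023], [-0.044, 0.624, -0.023]]
```

Request:
send_rows --linear '[[-0.0026,-0.0061,0.0224],[-0.0049,-0.0063,0.0219],[-0.0073,-0.0065,0.0212],[-0.0095,-0.0067,0.0202],[-0.0116,-0.0069,0.019],[-0.0136,-0.0071,0.0176],[-0.0154,-0.0072,0.016],[-0.017,-0.0074,0.0142]]' --twist '[[-0.044,0.624,-0.023],[-0.044,0.624,-0.023],[-0.044,0.624,-0.023],[-0.044,0.624,-0.023],[-0.044,0.624,-0.023],[-0.044,0.624,-0.023],[-0.044,0.624,-0.023],[-0.044,0.624,-0.023]]' --gripper '[100,100,100,100,100,100,100,100]' --grip_force 60

```text
time: 32.05
ee_pos: [0.4133, 0.2996, 0.112]
tcp_rot: [174.4, -47.5, 43.3]
wrist_force: [0.4, 0.3, 0.1]
opening: 0.0853
grasp_force: 0.0
```

Request:
send_rows --linear '[[0,0,0],[0,0,0]]' --twist '[[0,0,0],[0,0,0]]' --gripper '[100,100]'

```text
time: 32.3
ee_pos: [0.4132, 0.2992, 0.1148]
tcp_rot: [174.5, -47.4, 43.2]
wrist_force: [-0.1, -0.2, 0.8]
opening: 0.0854
grasp_force: 0.0
```

Run:
```python
from plan import *
o=bot.get_obs();print(o['time'],o['ee_pos'],o['q'].round(2))
p0,R0=now();R1=toolR(35.96,40,-5);print('err deg',np.degrees(R.from_matrix(R0.T@R1).magnitude()),'to grasp in tool',R0.T@(np.array([.4429,.3213,.0381])-p0))
P=pose("wrist");w=camera("wrist")[:,:,::-1];cv2.imwrite("pics/w7.png",w)
print(proj(P,[[.441,.3199,.062],[.441,.3199,0.04],[.441,.3199,0.005]]).round(1).tolist())
```

```text
32.3 [0.41322586 0.29922864 0.11483507] [ 3.599e+01 -4.853e+01 -5.730e+01  3.362e+01 -1.500e-01  1.751e+02]
err deg 2.3914606589519547 to grasp in tool [-0.03157842 -0.00333554  0.07904206]
[[314.0, 287.6], [312.1, 301.4], [309.6, 319.2]]
```

View pics/w7.png

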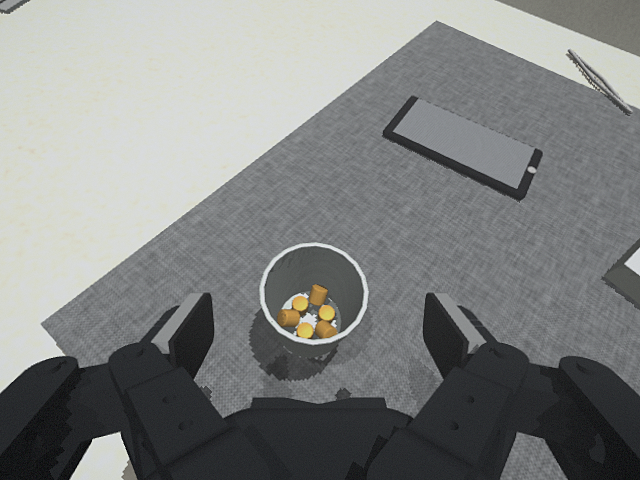

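The rim is centred at about (314,294), within 4 px of the jaws' midline, so I can go straight in.

Request:
send_rows --linear '[[-0.003,-0.0004,0.015],[-0.005,-0.0006,0.015],[-0.006,-0.0006,0.013],[-0.006,-0.0006,0.013],[-0.006,-0.0006,0.011],[-0.005,-0.0006,0.009],[0,0,0]]' --twist '[[0,0,0],[0,0,0],[0,0,0],[0,0,0],[0,0,0],[0,0,0],[0,0,0]]' --gripper '[100,100,100,100,100,100,100]'

```text
time: 33.22
ee_pos: [0.4414, 0.3203, 0.039]
tcp_rot: [174.5, -47.3, 43.2]
wrist_force: [-0.4, 0.0, 0.6]
opening: 0.0856
grasp_force: 0.0
```

Run:
```python
from plan import *
o=bot.get_obs();print(o['time'],o['ee_pos'],o['q'].round(2),o['wrist_force'])
p0,R0=now();R1=toolR(35.96,40,-5);print('err deg',np.degrees(R.from_matrix(R0.T@R1).magnitude()),'z',R0[2,2],'to grasp in tool',R0.T@(np.array([.4429,.3213,.0381])-p0))
```

```text
33.225 [0.44140223 0.32030837 0.03896649] [ 36.08 -36.43 -60.52  18.35  -0.22 175.2 ] [-0.40870495  0.00595984  0.6476524 ]
err deg 2.4475331464770798 z -0.6748283665206145 to grasp in tool [0.0005634  0.0001207  0.00190931]
```

Request:
send_rows --linear '[[0,0,0],[0,0,0],[0,0,0],[0,0,0],[0,0,0],[0,0,0]]' --twist '[[0,0,0],[0,0,0],[0,0,0],[0,0,0],[0,0,0],[0,0,0]]' --gripper '[50,50,50,50,50,50]'

```text
time: 33.98
ee_pos: [0.4418, 0.3207, 0.0402]
tcp_rot: [174.5, -47.5, 43.2]
wrist_force: [-1.2, -2.3, 6.2]
opening: 0.0595
grasp_force: 64.6
```

Run:
```python
from plan import *
p0,R0=now();print(p0,R0.T@np.array([0,0,.05]))
```

```text
[0.44176095 0.32074663 0.04024918] [ 0.03686099  0.00321809 -0.03362903]
```

Request:
send_rows --linear '[[0.0074,0.0006,-0.0067],[0.011,0.001,-0.01],[0.0147,0.0013,-0.0135],[0,0,0],[0,0,0]]' --twist '[[0,0,0],[0,0,0],[0,0,0],[0,0,0],[0,0,0]]' --gripper '[50,50,50,50,50]'

```text
time: 34.6
ee_pos: [0.4408, 0.32, 0.0824]
tcp_rot: [174.6, -47.3, 43.2]
wrist_force: [-0.1, -0.2, -2.0]
opening: 0.0598
grasp_force: 64.9
```

Run:
```python
from plan import *
o=bot.get_obs();print(o['time'],o['ee_pos'],o['q'].round(2),o['wrist_force'],o['opening'])
w=camera("wrist")[:,:,::-1];s=camera("side")[:,:,::-1]
cv2.imwrite("pics/w8.png",cv2.hconcat([cv2.resize(w[200:440,160:480],(480,360)),cv2.resize(s[120:240,160:260],(300,360),interpolation=2)]))
```

```text
34.6 [0.44078531 0.32001493 0.08243608] [ 36.09 -39.5  -56.95  25.05  -0.23 175.21] [-0.06409373 -0.19913968 -2.04176634] 0.059783099708484395
```

View pics/w8.png

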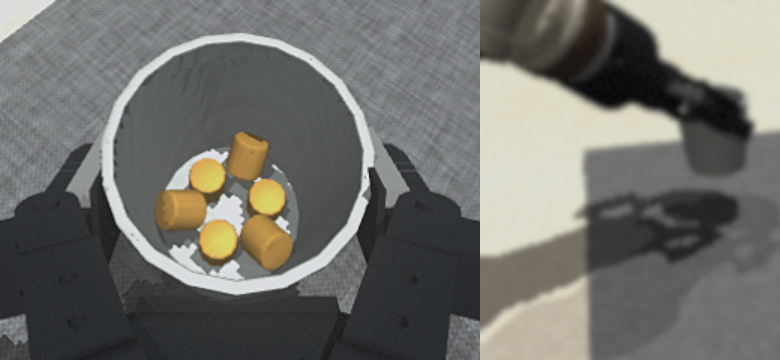

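The beaker hangs upright with six spacers in it. Joint 2 runs near its limit with a flat tool, so I'll fit the arm's geometry from the logged poses to choose a pouring pose.

```bash
cat > fk.py <<'E'
import numpy as np
from scipy.optimize import least_squares
D=np.array([[5.01,10.03,.5498,.2446,90],[2.66,14.39,.5199,.3052,90],[-3.13,7.36,.4804,.2942,90],[-48.53,-57.3,.5102,.1148,42.4],[-36.43,-60.52,.5453,.0390,42.4],[-39.5,-56.95,.5447,.0824,42.4]])
def W(p,j2,j3):
    l1,a,l2,b,h,L=p;j2,j3=np.radians(j2),np.radians(j3)
    return l1*np.sin(j2+a)+l2*np.cos(j2-j3+b),h+l1*np.cos(j2+a)-l2*np.sin(j2-j3+b)
def res(p):
    r,z=W(p,D[:,0],D[:,1]);b=np.radians(D[:,4]);return np.r_[r+p[5]*np.cos(b)-D[:,2],z-p[5]*np.sin(b)-D[:,3]]*1000
best=min((least_squares(res,[l1,a,l2,b,.3,L]) for l1 in(.3,.45) for l2 in(.3,.45) for a in(-.3,0,.3) for b in(-.8,0,.8) for L in(.15,.25)),key=lambda s:s.cost)
p=best.x
if __name__=="__main__":
    print(p.round(4),best.fun.round(1))
E
python3 fk.py
```

```text
[ 0.4177 -0.0006  0.52   -0.0693  0.1604  0.4131] [ 0.1 -0.1  0.1 -0.1 -0.2  0.2  0.   0.  -0.1 -0.1 -0.2  0.3]
```

```bash
cat > pour.py <<'E'
from plan import *
import fk
from scipy.optimize import least_squares
wrap=lambda a:(a+180)%360-180
def joints(tcp,Rt,c,near):
    # near: (j1,beta1,j5,j6) start; orientation fixes three, azimuth of wrist fixes j1
    L=fk.p[5]
    def f(v):
        j1,b1,j5,j6=v;Rf=toolR(j1,b1,0)@R.from_euler('x',j5,degrees=True).as_matrix()@R.from_euler('z',j6-180,degrees=True).as_matrix()
        q=tcp-(L-c)*Rt[:,2];lat=-np.sin(np.radians(j1))*q[0]+np.cos(np.radians(j1))*q[1]
        return np.r_[np.degrees(R.from_matrix(Rf.T@Rt).as_rotvec()),lat*100]
    s=least_squares(f,near);j1,b1,j5,j6=s.x
    d1=toolR(j1,b1,0)[:,2];Wp=tcp-(L-c)*Rt[:,2]-c*d1;rw,zw=np.hypot(Wp[0],Wp[1]),Wp[2]
    g=least_squares(lambda j:np.array(fk.W(fk.p,j[0],j[1]))-[rw,zw],[-10,-10]);j2,j3=g.x
    return np.r_[j1,j2,j3,b1+j3-j2,j5,j6],s.cost+g.cost*1e4,s.x
def tip(Rup,m,th): # tip beaker by th towards azimuth m
    ax=np.array([-np.sin(np.radians(m)),np.cos(np.radians(m)),0]);return R.from_rotvec(np.radians(th)*ax).as_matrix()@Rup
E
python3 - <<'E'
from pour import *
dish=np.array([.4538,-.3055,0])
lo=np.array([-179,-48.5,-65.8,-126,-82.7,-180]);hi=np.array([179,103.8,70.7,130.5,87.1,180])
for c in(.1,):
  out=[]
  for az in(-100,-85,-70,-55):
    Ru=toolR(az,42.4,-5)
    for m in range(-180,180,20):
        ok=True;near=[-10,70,-40,120];Q=[];mar=1e9
        for th in(0,25,50,75,100,115,130):
            Rt=tip(Ru,m,th);md=np.array([np.cos(np.radians(m)),np.sin(np.radians(m)),0])
            q,cost,near=joints(dish-.02*md+[0,0,.125],Rt,c,near);Q.append(q)
            mar=min(mar,(q-lo).min(),(hi-q).min())
            if cost>1e-2: mar=-99
        out.append((mar,az,m,Q[0].round(0),Q[-1].round(0)))
  out.sort(key=lambda t:-t[0])
  for t in out[:8]: print(t)
E
```

```text
(np.float64(-22.885999600080396), -55, -80, array([-17., -36., -50.,  36., -27., 203.]), array([-56.,  57.,  27., 144.,  42., 160.]))
(np.float64(-24.89821447205867), -55, -100, array([-17., -35., -49.,  35., -27., 203.]), array([-64.,  45.,  -2., 138.,  67., 138.]))
(np.float64(-26.219646904086176), -55, 60, array([-23., -35., -49.,  33., -23., 198.]), array([ -23.,   63.,  -42., -152.,  -23.,   42.]))
(np.float64(-26.536144544882177), -55, -60, array([-18., -37., -50.,  36., -27., 202.]), array([-44.,  73.,  58., 157.,  19., 174.]))
(np.float64(-26.615281820764665), -55, -20, array([-20., -38., -51.,  36., -25., 200.]), array([-20.,  72.,  51., 157., -25., 200.]))
(np.float64(-32.049476615595694), -55, 80, array([-23., -34., -49.,  32., -23., 198.]), array([ -39.,   71.,  -30., -158.,    5.,   82.]))
(np.float64(-37.64802020772632), -70, 80, array([-16., -25., -42.,  40., -37., 218.]), array([ -39.,   76.,  -19., -162.,    5.,   93.]))
(np.float64(-37.72055914803704), -70, 60, array([-16., -26., -43.,  40., -37., 218.]), array([ -29.,   69.,  -33., -158.,  -13.,   54.]))
```

```bash
cat > s.py <<'E'
from pour import *
dish=np.array([.4538,-.3055,0])
lo=np.array([-179,-48.5,-65.8,-126,-82.7,-180]);hi=np.array([179,103.8,70.7,130.5,87.1,180])
for c in(.08,.15):
  out=[]
  for az in(-30,-10,10,30,50,70):
    Ru=toolR(az,42.4,-5)
    for m in range(-180,180,20):
        near=[-40,60,35,150];Q=[];mar=1e9
        for th in range(0,131,13):
            Rt=tip(Ru,m,th);md=np.array([np.cos(np.radians(m)),np.sin(np.radians(m)),0])
            q,cost,near=joints(dish-.02*md+[0,0,.125],Rt,c,near);Q.append(q)
            mar=min(mar,(q-lo).min(),(hi-q).min())
            if cost>1e-2: mar=-99
        out.append((round(float(mar),1),az,m,Q[0].round(0).tolist(),Q[5].round(0).tolist(),Q[-1].round(0).tolist()))
  out.sort(key=lambda t:-t[0])
  for t in out[:7]: print(c,t)
E
python3 s.py
```

```text
0.08 (11.0, 50, 60, [-61.0, 16.0, -4.0, 92.0, 44.0, 56.0], [-25.0, -3.0, -13.0, 73.0, -18.0, 95.0], [-2.0, 34.0, -7.0, 119.0, -68.0, 165.0])
0.08 (4.8, 50, 80, [-60.0, 16.0, -3.0, 92.0, 44.0, 56.0], [-29.0, -22.0, -33.0, 51.0, -12.0, 80.0], [0.0, -1.0, -58.0, -41.0, -78.0, 33.0])
0.08 (2.0, 30, 60, [-63.0, 1.0, -19.0, 72.0, 48.0, 81.0], [-22.0, -16.0, -28.0, 58.0, -23.0, 105.0], [1.0, 27.0, -20.0, 112.0, -80.0, 178.0])
0.08 (1.5, 70, 140, [-55.0, 29.0, 14.0, 106.0, 37.0, 39.0], [-64.0, -10.0, -37.0, 44.0, 57.0, 25.0], [-67.0, 34.0, -51.0, -124.0, 68.0, 81.0])
0.08 (0.5, 70, 80, [-57.0, 29.0, 13.0, 107.0, 36.0, 37.0], [-27.0, -8.0, -18.0, 67.0, -15.0, 72.0], [1.0, 13.0, -30.0, 71.0, -82.0, 117.0])
0.08 (0.2, 70, 60, [-57.0, 28.0, 12.0, 107.0, 36.0, 37.0], [-26.0, 12.0, 2.0, 89.0, -17.0, 85.0], [-5.0, 43.0, 7.0, 130.0, -57.0, 156.0])
0.08 (-0.1, -10, 60, [-54.0, -31.0, -46.0, 36.0, 31.0, 142.0], [-11.0, -31.0, -53.0, 24.0, -45.0, 129.0], [-2.0, 33.0, -53.0, -126.0, -68.0, 6.0])
0.15 (8.4, 50, 60, [-56.0, 15.0, -2.0, 90.0, 45.0, 62.0], [-28.0, -3.0, -13.0, 73.0, -18.0, 92.0], [-9.0, 35.
[... 190 characters left out ...]
 80, [-53.0, 29.0, 14.0, 106.0, 38.0, 41.0], [-29.0, -8.0, -18.0, 67.0, -14.0, 70.0], [-8.0, -7.0, -46.0, 14.0, -81.0, 56.0])
0.15 (0.8, 50, 80, [-56.0, 15.0, -2.0, 89.0, 45.0, 63.0], [-31.0, -22.0, -33.0, 51.0, -11.0, 79.0], [-10.0, -9.0, -65.0, -47.0, -68.0, 26.0])
0.15 (0.0, 70, 140, [-51.0, 29.0, 15.0, 105.0, 39.0, 43.0], [-56.0, -16.0, -39.0, 37.0, 54.0, 37.0], [-58.0, 34.0, -56.0, -118.0, 60.0, 69.0])
0.15 (-1.1, 70, 60, [-53.0, 28.0, 13.0, 106.0, 38.0, 41.0], [-28.0, 12.0, 2.0, 89.0, -17.0, 83.0], [-11.0, 46.0, 14.0, 132.0, -63.0, 153.0])
0.15 (-1.3, -10, 60, [-49.0, -33.0, -47.0, 35.0, 28.0, 146.0], [-18.0, -35.0, -55.0, 22.0, -39.0, 121.0], [-12.0, 33.0, -58.0, -120.0, -60.0, 18.0])
```

```bash
cat > s2.py <<'E'
from pour import *
lo=np.array([-179,-48.5,-65.8,-126,-82.7,-180]);hi=np.array([179,103.8,70.7,130.5,87.1,180])
P0=np.array([.547,0,.125])
for c in(.08,.15):
  out=[]
  for dz in list(range(-110,0,15))+list(range(20,120,15)):
   for beta in(10,20,25):
    for sg in(-1,1):
     for n0 in([-np.sign(dz)*30,60,np.sign(dz)*40,150 if dz>0 else 200],[-np.sign(dz)*30,60,np.sign(dz)*40,-100]):
      near=n0;Q=[];mar=1e9
      for th in range(0,151,15):
        z=.043 if th==0 else .125
        q,cost,near=joints(P0*[1,1,0]+[0,0,z],toolR(dz,beta,sg*th),c,near);Q.append(q)
        mar=min(mar,(q-lo).min(),(hi-q).min())
        if cost>1e-2: mar=-99
      out.append((round(float(mar),1),dz,beta,sg,Q[0].round(0).tolist(),Q[-1].round(0).tolist()))
  out.sort(key=lambda t:-t[0])
  for t in out[:8]: print(c,t)
E
python3 s2.py
```

```text
0.08 (29.3, 80, 25, -1, [-31.0, 27.0, -10.0, 90.0, 58.0, 48.0], [-31.0, 22.0, -7.0, 99.0, 58.0, -102.0])
0.08 (26.5, 80, 20, -1, [-32.0, 31.0, -8.0, 96.0, 61.0, 40.0], [-32.0, 25.0, -6.0, 104.0, 61.0, -110.0])
0.08 (24.9, -80, 25, 1, [31.0, 27.0, -10.0, 90.0, -58.0, -48.0], [31.0, 22.0, -7.0, 99.0, -58.0, 102.0])
0.08 (23.3, 65, 25, -1, [-33.0, 14.0, -26.0, 67.0, 64.0, 71.0], [-33.0, 8.0, -22.0, 76.0, 64.0, -79.0])
0.08 (22.9, 50, 25, -1, [-33.0, -1.0, -43.0, 34.0, 64.0, 106.0], [-33.0, -9.0, -39.0, 46.0, 64.0, -44.0])
0.08 (22.1, -80, 20, 1, [32.0, 31.0, -8.0, 96.0, -61.0, -40.0], [32.0, 25.0, -6.0, 104.0, -61.0, 110.0])
0.08 (19.1, 65, 20, -1, [-34.0, 18.0, -25.0, 71.0, 68.0, 64.0], [-34.0, 12.0, -22.0, 80.0, 68.0, -86.0])
0.08 (18.9, -65, 25, 1, [33.0, 14.0, -26.0, 67.0, -64.0, -71.0], [33.0, 8.0, -22.0, 76.0, -64.0, 79.0])
0.15 (26.0, 80, 25, -1, [-25.0, 25.0, -8.0, 86.0, 61.0, 58.0], [-25.0, 20.0, -5.0, 94.0, 61.0, -92.0])
0.15 (22.4, 80, 20, -1, [-26.0, 30.0, -6.0, 91.0, 65.0, 50.0], [-26.0, 24.0, -3.0, 99.0, 65.0, -100.0])
0.15 (22.1, 65, 25, -1, [-26.0, 8.0, -28.0, 57.0, 65.0, 88.0], [-26.0, 2.0, -23.0, 66.0, 65.0, -62.0])
0.15 (21.6, -80, 25, 1, [25.0, 25.0, -8.0, 86.0, -61.0, -58.0], [25.0, 20.0, -5.0, 94.0, -61.0, 92.0])
0.15 (18.3, -95, 25, 1, [23.0, 38.0, 7.0, 105.0, -53.0, -39.0], [23.0, 33.0, 11.0, 112.0, -53.0, 111.0])
0.15 (18.3, -50, 25, 1, [25.0, -10.0, -47.0, 23.0, -61.0, -123.0], [25.0, -17.0, -43.0, 35.0, -61.0, 27.0])
0.15 (18.3, 50, 25, -1, [-25.0, -10.0, -47.0, 23.0, 61.0, 123.0], [-25.0, -17.0, -43.0, 35.0, 61.0, -27.0])
0.15 (18.3, 95, 25, -1, [-23.0, 38.0, 7.0, 105.0, 53.0, 39.0], [-23.0, 33.0, 11.0, 112.0, 53.0, -111.0])
```

A low side grasp with the tool about 65° to the left of the arm's radius leaves wide joint margins, and pouring then needs only a wrist roll. I'll set the beaker back down, release it and regrasp that way.

Request:
send_rows --linear '[[-0.0147,-0.0013,0.0135],[-0.011,-0.001,0.01],[-0.0074,-0.0006,0.0067],[0,0,0],[0,0,0],[0,0,0],[0,0,0],[0,0,0]]' --twist '[[0,0,0],[0,0,0],[0,0,0],[0,0,0],[0,0,0],[0,0,0],[0,0,0],[0,0,0]]' --gripper '[50,50,50,50,100,100,100,100]'

```text
time: 35.7
ee_pos: [0.4411, 0.3203, 0.0387]
tcp_rot: [174.5, -47.4, 43.2]
wrist_force: [0.2, -0.0, -0.7]
opening: 0.0853
grasp_force: 0.0
```

Request:
send_rows --linear '[[0.002,0,-0.009],[0.006,0,-0.012],[0.008,0,-0.014],[0.01,0,-0.015],[0.012,0,-0.012],[0,0,0]]' --twist '[[0,0,0],[0,0,0],[0,0,0],[0,0,0],[0,0,0],[0,0,0]]' --gripper '[100,100,100,100,100,100]'

```text
time: 36.45
ee_pos: [0.4232, 0.3115, 0.1111]
tcp_rot: [174.5, -47.6, 43.2]
wrist_force: [0.1, 0.1, -0.2]
opening: 0.0855
grasp_force: 0.0
```

Run:
```python
from pour import *
o=bot.get_obs();print(o['time'],o['ee_pos'],o['tcp_rot'],o['q'].round(1))
P=pose("wrist");w=camera("wrist")[:,:,::-1];cv2.imwrite("pics/w9.png",w)
g=cv2.cvtColor(w,6);m=np.zeros_like(g);u=proj(P,[[.441,.3195,.062]])[0];print('pred',u)
cv2.circle(m,(int(u[0]),int(u[1])+3),62,255,-1)
c=cv2.findContours(((g>165)&(m>0)).astype(np.uint8),0,1)[0]
c=max(c,key=lambda c:cv2.contourArea(cv2.convexHull(c)));e=cv2.fitEllipse(cv2.convexHull(c))
b=plane(P,e[0],.062)[0];print(np.round(e[0],1),np.round(e[1],1),b)
p0,R0=now()
pw=np.array([.40,.22,.25]);Rw=toolR(60,75,0)
rows(p0,R0,pw,Rw,8)
```

```text
36.45 [0.42321303 0.31153568 0.11111539] [174.51987594 -47.56455916  43.20558618] [ 36.7 -45.2 -56.5  30.9  -0.7 175.6]
pred [320.56677218 312.04719971]
[319.3 317.5] [111.1 115.4] [0.43813443 0.31808388 0.062     ]
turn 38.1 dist 0.169
linear [[0.0063, 0.0082, -0.0185], [0.0047, 0.0078, -0.0191], [0.0031, 0.0073, -0.0196], [0.0015, 0.0068, -0.02], [-0.0001, 0.0062, -0.0202], [-0.0017, 0.0055, -0.0203], [-0.0033, 0.0048, -0.0203], [-0.0049, 0.004, -0.0202]]
twist [[0.176, -0.394, -0.201], [0.176, -0.394, -0.201], [0.176, -0.394, -0.201], [0.176, -0.394, -0.201], [0.176, -0.394, -0.201], [0.176, -0.394, -0.201], [0.176, -0.394, -0.201], [0.176, -0.394, -0.201]]
```

Request:
send_rows --linear '[[0.0063,0.0082,-0.0185],[0.0047,0.0078,-0.0191],[0.0031,0.0073,-0.0196],[0.0015,0.0068,-0.02],[-0.0001,0.0062,-0.0202],[-0.0017,0.0055,-0.0203],[-0.0033,0.0048,-0.0203],[-0.0049,0.004,-0.0202]]' --twist '[[0.176,-0.394,-0.201],[0.176,-0.394,-0.201],[0.176,-0.394,-0.201],[0.176,-0.394,-0.201],[0.176,-0.394,-0.201],[0.176,-0.394,-0.201],[0.176,-0.394,-0.201],[0.176,-0.394,-0.201]]' --gripper '[100,100,100,100,100,100,100,100]'

```text
time: 37.5
ee_pos: [0.3999, 0.2195, 0.249]
tcp_rot: [-179.9, -14.7, 60.0]
wrist_force: [-0.2, 0.0, -0.8]
opening: 0.0855
grasp_force: 0.0
```

Run:
```python
from pour import *
o=bot.get_obs();print(o['time'],o['ee_pos'],o['q'].round(1))
p0,R0=now();b=np.array([.4395,.319,.043]);R1=toolR(101,22,0)
pre=b-.12*R1[:,2]+[0,0,.06]
print('pre',pre);rows(p0,R0,pre,R1,10)
for c in(.08,.15): print(joints(pre,R1,c,[10,60,40,90])[0].round(0),joints(b,R1,c,[10,60,40,90])[0].round(0))
```

```text
37.5 [0.39987504 0.21952708 0.24896406] [ 23.6 -19.7 -13.   84.9   8.8 144.5]
pre [0.4607298  0.20978213 0.14795279]
turn 66.2 dist 0.118
linear [[-0.0004, 0.0058, 0.0103], [-0.0017, 0.0062, 0.0099], [-0.0029, 0.0066, 0.0094], [-0.0041, 0.0068, 0.0088], [-0.0052, 0.007, 0.008], [-0.0063, 0.007, 0.0072], [-0.0073, 0.007, 0.0062], [-0.0081, 0.0068, 0.0052], [-0.0089, 0.0066, 0.0041], [-0.0096, 0.0062, 0.003]]
twist [[0.28, 0.509, -0.319], [0.28, 0.509, -0.319], [0.28, 0.509, -0.319], [0.28, 0.509, -0.319], [0.28, 0.509, -0.319], [0.28, 0.509, -0.319], [0.28, 0.509, -0.319], [0.28, 0.509, -0.319], [0.28, 0.509, -0.319], [0.28, 0.509, -0.319]]
[-10.  16. -14. 102.  60.  44.] [  2.  16. -25.  70.  66.  67.]
[ -3.  14. -11.  96.  64.  56.] [  9.   9. -28.  57.  68.  85.]
```

Request:
send_rows --linear '[[-0.0004,0.0058,0.0103],[-0.0017,0.0062,0.0099],[-0.0029,0.0066,0.0094],[-0.0041,0.0068,0.0088],[-0.0052,0.007,0.008],[-0.0063,0.007,0.0072],[-0.0073,0.007,0.0062],[-0.0081,0.0068,0.0052]]' --twist '[[0.28,0.509,-0.319],[0.28,0.509,-0.319],[0.28,0.509,-0.319],[0.28,0.509,-0.319],[0.28,0.509,-0.319],[0.28,0.509,-0.319],[0.28,0.509,-0.319],[0.28,0.509,-0.319]]' --gripper '[100,100,100,100,100,100,100,100]'

```text
time: 38.5
ee_pos: [0.4491, 0.212, 0.1678]
tcp_rot: [-174.5, -57.8, 88.5]
wrist_force: [0.2, 0.6, -0.2]
opening: 0.0851
grasp_force: 0.0
```

Request:
send_rows --linear '[[-0.0089,0.0066,0.0041],[-0.0096,0.0062,0.003],[0,0,0],[0,0,0]]' --twist '[[0.28,0.509,-0.319],[0.28,0.509,-0.319],[0,0,0],[0,0,0]]' --gripper '[100,100,100,100]'

```text
time: 39.0
ee_pos: [0.4612, 0.2104, 0.1488]
tcp_rot: [179.8, -68.0, 101.0]
wrist_force: [0.5, 0.7, 0.2]
opening: 0.0853
grasp_force: 0.0
```

Run:
```python
from pour import *
o=bot.get_obs();print(o['time'],o['ee_pos'],o['q'].round(1))
p0,R0=now();b=np.array([.4395,.319,.043]);R1=toolR(101,22,0)
print('roterr',np.degrees(R.from_matrix(R0.T@R1).as_rotvec()).round(2),'tool to grasp',R0.T@(b-p0))
P=pose("wrist");w=camera("wrist")[:,:,::-1];cv2.imwrite("pics/w10.png",w)
u=proj(P,[[.4395,.319,.062]])[0];print('pred rim',u)
g=cv2.cvtColor(w,6);m=np.zeros_like(g);cv2.circle(m,(int(u[0]),int(u[1])),60,255,-1)
c=cv2.findContours(((g>165)&(m>0)).astype(np.uint8),0,1)[0]
c=max(c,key=lambda c:cv2.contourArea(cv2.convexHull(c)));e=cv2.fitEllipse(cv2.convexHull(c));print(e,plane(P,e[0],.062)[0])
```

```text
39.0 [0.46124667 0.21043949 0.14883166] [ -4.1  14.5 -11.5  96.6  63.7  54.5]
roterr [ 0.16 -0.04  0.01] tool to grasp [-0.05674211 -0.00104903  0.14225988]
pred rim [316.3955335  275.92469887]
((321.5477600097656, 225.08961486816406), (17.817157745361328, 69.65314483642578), 96.66182708740234) [0.43100291 0.38788468 0.062     ]
```

View pics/w10.png

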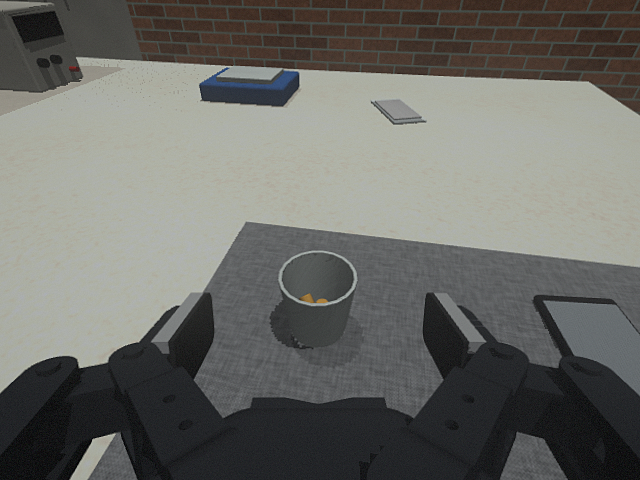

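The rim is at (318,279), within 3 px of the prediction and centred between the jaws. Going down and in.

Request:
send_rows --linear '[[-0.015,0,0],[-0.022,0,0.005],[-0.017,0,0.015],[-0.003,0,0.03],[0,-0.0005,0.03],[0,-0.0005,0.03],[0,0,0.022],[0,0,0.012]]' --twist '[[0,0,0],[0,0,0],[0,0,0],[0,0,0],[0,0,0],[0,0,0],[0,0,0],[0,0,0]]' --gripper '[100,100,100,100,100,100,100,100]'

```text
time: 40.05
ee_pos: [0.4383, 0.3213, 0.0409]
tcp_rot: [179.6, -68.1, 101.4]
wrist_force: [1.1, -0.3, -0.1]
opening: 0.0852
grasp_force: 0.0
```

Request:
send_rows --linear '[[0,0,0],[0,0,0],[0,0,0],[0,0,0],[0,0,0],[0,0,0]]' --twist '[[0,0,0],[0,0,0],[0,0,0],[0,0,0],[0,0,0],[0,0,0]]' --gripper '[100,50,50,50,50,50]' --grip_force 70

```text
time: 40.8
ee_pos: [0.44, 0.3205, 0.0425]
tcp_rot: [179.4, -68.1, 101.5]
wrist_force: [3.4, -2.4, 4.0]
opening: 0.0591
grasp_force: 74.0
```

Run:
```python
from pour import *
o=bot.get_obs();print(o['time'],o['ee_pos'],o['tcp_rot'],o['q'].round(1))
w=camera("wrist")[:,:,::-1];s=camera("side")[:,:,::-1]
cv2.imwrite("pics/w11.png",cv2.hconcat([cv2.resize(w[200:440,160:480],(480,360)),cv2.resize(s[120:240,180:280],(300,360),interpolation=2)]))
```

```text
40.8 [0.43995945 0.32054212 0.04253492] [179.35456067 -68.14951867 101.50707874] [  8.6  10.  -27.5  58.1  68.   83.8]
```

View pics/w11.png

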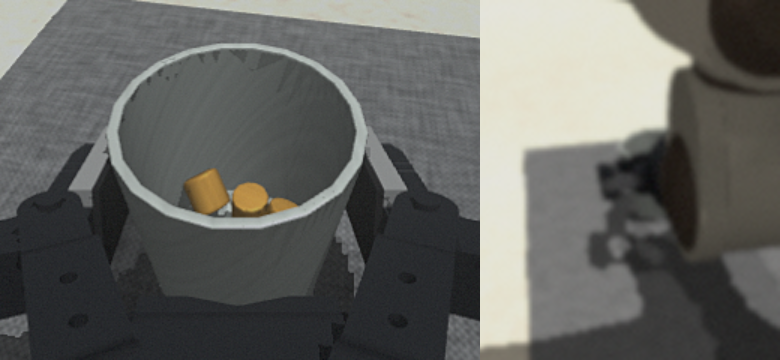

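That makes 15 viewed pictures, one over the limit of 14, so from here I'll check with numbers only. The picture shows the beaker centred between the pads and upright, with its spacers still inside. Lifting.

Request:
send_rows --linear '[[0.0093,0,-0.0037],[0.0185,0,-0.0075],[0.0185,0,-0.0075],[0.0185,0,-0.0075],[0.0185,0,-0.0075],[0.0093,0,-0.0037],[0,0,0]]' --twist '[[0,0,0],[0,0,0],[0,0,0],[0,0,0],[0,0,0],[0,0,0],[0,0,0]]' --gripper '[50,50,50,50,50,50,50]'

```text
time: 41.78
ee_pos: [0.439, 0.3204, 0.1421]
tcp_rot: [179.5, -68.1, 101.4]
wrist_force: [0.4, 0.0, -2.5]
opening: 0.0591
grasp_force: 74.7
```

Run:
```python
from pour import *
o=bot.get_obs();print(o['time'],o['ee_pos'],o['tcp_rot'],o['q'].round(1),o['opening'],o['wrist_force'])
p0,R0=now();r0=np.hypot(*p0[:2]);a0=np.degrees(np.arctan2(p0[1],p0[0]));print(r0,a0)
n=14;th=-70.0;Rz=R.from_euler('z',th/n,degrees=True).as_matrix()
print('lin/row',(R0.T@(Rz@p0-p0)).round(4),'twist',(R0.T@[0,0,th/n/10]).round(4))
# camera top: beaker old place empty? 
t=camera("top")[:,:,::-1];cv2.imwrite("pics/t12.png",t)
```

```text
41.775 [0.43903893 0.32040598 0.14210654] [179.4627721  -68.09835556 101.44713547] [  8.6   3.2 -22.6  69.9  68.   83.7] 0.059098954625855245 [ 0.41555468  0.01273799 -2.46930787]
0.543521091479152 36.121573524628644
lin/row [-0.0164  0.0183 -0.0406] twist [-0.4639 -0.0017  0.1865]
```

Request:
send_rows --linear '[[-0.0164,0.0183,-0.0406],[-0.0164,0.0183,-0.0406],[-0.0164,0.0183,-0.0406],[-0.0164,0.0183,-0.0406],[-0.0164,0.0183,-0.0406],[-0.0164,0.0183,-0.0406],[-0.0164,0.0183,-0.0406],[-0.0164,0.0183,-0.0406]]' --twist '[[-0.464,-0.0017,0.1865],[-0.464,-0.0017,0.1865],[-0.464,-0.0017,0.1865],[-0.464,-0.0017,0.1865],[-0.464,-0.0017,0.1865],[-0.464,-0.0017,0.1865],[-0.464,-0.0017,0.1865],[-0.464,-0.0017,0.1865]]' --gripper '[50,50,50,50,50,50,50,50]'

```text
time: 42.82
ee_pos: [0.542, -0.0385, 0.1404]
tcp_rot: [179.8, -68.1, 61.0]
wrist_force: [0.3, -0.2, -2.3]
opening: 0.0589
grasp_force: 75.6
```

Request:
send_rows --linear '[[-0.0164,0.0183,-0.0406],[-0.0164,0.0183,-0.0406],[-0.0164,0.0183,-0.0406],[-0.0164,0.0183,-0.0406],[-0.0164,0.0183,-0.0406],[-0.0164,0.0183,-0.0406],[0,0,0],[0,0,0]]' --twist '[[-0.464,-0.0017,0.1865],[-0.464,-0.0017,0.1865],[-0.464,-0.0017,0.1865],[-0.464,-0.0017,0.1865],[-0.464,-0.0017,0.1865],[-0.464,-0.0017,0.1865],[0,0,0],[0,0,0]]' --gripper '[50,50,50,50,50,50,50,50]'

```text
time: 43.82
ee_pos: [0.4511, -0.3032, 0.1407]
tcp_rot: [179.8, -68.1, 31.1]
wrist_force: [0.2, 0.3, -1.7]
opening: 0.0589
grasp_force: 75.7
```

Run:
```python
from pour import *
o=bot.get_obs();print(o['time'],o['ee_pos'],o['tcp_rot'],o['q'].round(1),o['opening'],o['wrist_force'])
p0,R0=now();a=R0[:,0]*np.cos(np.radians(22))-R0[:,2]*np.sin(np.radians(22));print('axis',a.round(3))
aT=R0.T@[0,0,1.];G=p0-.003*R0[:,2]
d=np.array([.4538,-.3055])
for ro in(-60,-90,-110,-130,-150,-170):
    Rt=R0@R.from_euler('z',ro,degrees=True).as_matrix();a=Rt@aT
    u=-np.array([0,0,1])+a[2]*a;u/=np.linalg.norm(u);lip=.021*a+.032*u
    print(ro,'axis',a.round(2),'lip from grasp',lip.round(3),'lip-dish now',(G+lip)[:2]-d)
print(R0.T@np.array([1,0,0]),R0.T@np.array([0,1,0]),R0.T@np.array([0,0,1]))
t=camera("top")[:,:,::-1];cv2.imwrite("pics/t13.png",t);cv2.imwrite("pics/s13.png",camera("side")[:,:,::-1])
```

```text
43.825 [ 0.45109667 -0.30316139  0.1407162 ] [179.78107901 -68.08891613  31.13779019] [-61.4   3.3 -22.6  69.9  68.   83.7] 0.05890394620995587 [ 0.16081752  0.27538946 -1.71983691]
axis [-0.002  0.     1.   ]
-60 axis [-0.56  0.6   0.57] lip from grasp [-0.024  0.026 -0.014] lip-dish now [-0.02932154  0.02683806]
-90 axis [-0.77  0.62  0.14] lip from grasp [-0.02   0.016 -0.029] lip-dish now [-0.02481661  0.01667491]
-110 axis [-0.85  0.51 -0.16] lip from grasp [-0.014  0.008 -0.035] lip-dish now [-0.0186125   0.00904739]
-130 axis [-0.85  0.32 -0.41] lip from grasp [-0.005  0.002 -0.038] lip-dish now [-0.01058925  0.002957  ]
-150 axis [-0.79  0.07 -0.61] lip from grasp [ 0.003 -0.    -0.038] lip-dish now [-0.00240512  0.00068464]
-170 axis [-0.67 -0.21 -0.71] lip from grasp [ 0.007  0.002 -0.037] lip-dish now [0.00238448 0.00329612]
[0.31940364 0.51406005 0.79606757] [ 0.19296404 -0.85775301  0.47647104] [ 0.92776408  0.00142583 -0.37316454]
```

Request:
send_rows --linear '[[-0.0099,0.0099,0.0093],[-0.0099,0.0099,0.0093],[-0.0099,0.0099,0.0093],[0,0,0],[0,0,0],[0,0,0],[0,0,0],[0,0,0]]' --twist '[[0,0,0],[0,0,0],[0,0,0],[0,0,-0.7],[0,0,-0.9],[0,0,-0.9],[0,0,-0.9],[0,0,-0.9]]' --gripper '[50,50,50,50,50,50,50,50]'

```text
time: 44.92
ee_pos: [0.4799, -0.3203, 0.1034]
tcp_rot: [120.3, -42.3, 99.5]
wrist_force: [0.9, -0.0, -1.3]
opening: 0.0588
grasp_force: 75.7
```

Request:
send_rows --linear '[[0,0,0],[0,0,0],[0,0,0],[0,0,0],[0,0,0],[0,0,0],[0,0,0],[0,0,0]]' --twist '[[0,0,-0.7],[0,0,-0.6],[0,0,-0.6],[0,0,-0.6],[0,0,-0.6],[0,0,-0.6],[0,0,-0.6],[0,0,-0.6]]' --gripper '[50,50,50,50,50,50,50,50]'

```text
time: 45.92
ee_pos: [0.4799, -0.3203, 0.1034]
tcp_rot: [111.9, 2.2, 121.9]
wrist_force: [0.2, -0.1, -1.4]
opening: 0.0587
grasp_force: 75.6
```

Request:
send_rows --linear '[[0,0,0],[0,0,0],[0,0,0],[0,0,0],[0,0,0],[0,0,0],[0,0,0],[0,0,0]]' --twist '[[0,0,-0.7],[0,0,-0.8],[0,0,-0.9],[0,0,-0.9],[0,0,-0.9],[0,0,-0.9],[0,0,-0.9],[0,0,-0.9]]' --gripper '[50,50,50,50,50,50,50,50]'

```text
time: 46.92
ee_pos: [0.4799, -0.3203, 0.1036]
tcp_rot: [141.7, 61.6, 169.0]
wrist_force: [-0.5, 0.1, -1.5]
opening: 0.0587
grasp_force: 75.6
```

```bash
cat > br.py <<'E'
from pour import *
import sys
def brass(img):
    h=cv2.cvtColor(img,cv2.COLOR_BGR2HSV);m=cv2.inRange(h,(8,90,60),(32,255,255))
    n,_,st,ce=cv2.connectedComponentsWithStats(m);return [(ce[i].round(0).tolist(),int(st[i,4])) for i in range(1,n) if st[i,4]>=3]
if __name__=="__main__":
    o=bot.get_obs();print(o['time'],o['ee_pos'],o['q'].round(1),o['opening'],o['wrist_force'])
    for n in("top","side","wrist"):
        i=camera(n)[:,:,::-1];cv2.imwrite(f"pics/{n}_{sys.argv[1]}.png",i);b=brass(i);print(n,b[:12])
        if n!='wrist': print(proj(pose(n),[[.4538,-.3055,.036]]).round(0))
E
python3 br.py a
```

```text
46.925 [ 0.47994885 -0.32034101  0.10357774] [-59.6   7.9 -22.   61.5  68.1 -72.9] 0.05872728343418041 [-0.477142    0.13851557 -1.50922296]
top [([431.0, 279.0], 19), ([440.0, 286.0], 31), ([458.0, 285.0], 7)]
[[441. 280.]]
side [([55.0, 2.0], 18), ([76.0, 2.0], 174), ([112.0, 1.0], 128), ([146.0, 1.0], 81), ([181.0, 0.0], 60), ([210.0, 0.0], 22), ([294.0, 5.0], 235), ([323.0, 4.0], 236), ([352.0, 3.0], 207), ([381.0, 3.0], 178), ([408.0, 3.0], 153), ([429.0, 2.0], 65)]
[[286. 363.]]
wrist [([266.0, 11.0], 349), ([330.0, 31.0], 1573), ([285.0, 51.0], 2749), ([203.0, 53.0], 758), ([347.0, 77.0], 963), ([636.0, 156.0], 6), ([617.0, 160.0], 12), ([625.0, 158.0], 3), ([607.0, 163.0], 11), ([610.0, 167.0], 8), ([617.0, 173.0], 196), ([605.0, 168.0], 3)]
```

Request:
send_rows --linear '[[0,0,0],[0,0,0],[0,0,0.008],[0,0,-0.008],[0,0,0.008],[0,0,-0.008],[0,0,0],[0,0,0]]' --twist '[[0,0,-0.9],[0,0,-0.9],[0,0,0],[0,0,0],[0,0,0.6],[0,0,-0.6],[0,0,0],[0,0,0]]' --gripper '[50,50,50,50,50,50,50,50]'

```text
time: 48.08
ee_pos: [0.4795, -0.3213, 0.1035]
tcp_rot: [177.5, 68.1, -151.9]
wrist_force: [0.3, -0.3, -0.5]
opening: 0.0586
grasp_force: 75.7
```

```bash
python3 br.py b
python3 - <<'E'
from pour import *
p0,R0=now();print('up .08 in tool',(R0.T@[0,0,.08]).round(4))
P=pose("wrist")
for n,X in(("dish",[.4538,-.3055,.01]),("grasp",p0-.003*R0[:,2])):print(n,proj(P,[X]).round(0))
E
```

```text
48.075 [ 0.4794742  -0.32129518  0.10354806] [-59.7   7.9 -22.   61.4  68.1 -90.4] 0.05857918318030052 [ 0.29758088 -0.32149361 -0.45984379]
top [([429.0, 276.0], 20), ([439.0, 286.0], 26), ([457.0, 286.0], 14)]
[[441. 280.]]
side [([55.0, 2.0], 18), ([76.0, 2.0], 172), ([112.0, 1.0], 130), ([146.0, 1.0], 80), ([181.0, 0.0], 60), ([210.0, 0.0], 21), ([294.0, 5.0], 235), ([323.0, 4.0], 236), ([352.0, 4.0], 208), ([381.0, 3.0], 177), ([408.0, 3.0], 151), ([429.0, 2.0], 67)]
[[286. 363.]]
wrist [([389.0, 54.0], 4387), ([303.0, 42.0], 95), ([410.0, 98.0], 802), ([523.0, 244.0], 19), ([532.0, 244.0], 3), ([626.0, 247.0], 71), ([557.0, 247.0], 6), ([567.0, 247.0], 17), ([581.0, 247.0], 9), ([520.0, 251.0], 9), ([528.0, 251.0], 17), ([541.0, 250.0], 14)]
up .08 in tool [-0.0742  0.0012 -0.0298]
dish [[384.  72.]]
grasp [[319. 316.]]
```

Request:
send_rows --linear '[[-0.0186,0.0003,-0.0075],[-0.0278,0.0004,-0.0112],[-0.0278,0.0005,-0.0111],[0,0,0],[0,0,0],[0,0,0],[0,0,0],[0,0,0]]' --twist '[[0,0,0],[0,0,0],[0,0,0],[0,0,0.9],[0,0,0.9],[0,0,0.9],[0,0,0.9],[0,0,0.9]]' --gripper '[50,50,50,50,50,50,50,50]'

```text
time: 49.22
ee_pos: [0.4793, -0.3212, 0.1835]
tcp_rot: [119.1, 40.0, 140.6]
wrist_force: [-0.4, -1.0, -1.2]
opening: 0.0589
grasp_force: 75.6
```

Request:
send_rows --linear '[[0,0,0],[0,0,0],[0,0,0],[0,0,0],[0,0,0],[0,0,0],[0,0,0],[0,0,0]]' --twist '[[0,0,0.9],[0,0,0.9],[0,0,0.9],[0,0,0.9],[0,0,0.9],[0,0,0.9],[0,0,0.9],[0,0,0.9]]' --gripper '[50,50,50,50,50,50,50,50]'

```text
time: 50.22
ee_pos: [0.4792, -0.3212, 0.1835]
tcp_rot: [114.5, -26.0, 109.6]
wrist_force: [0.5, 0.2, -1.6]
opening: 0.0588
grasp_force: 75.6
```

Request:
send_rows --linear '[[0,0,0],[0,0,0],[0,0,0],[0,0,0],[0,0,0],[0,0,0],[0,0,0]]' --twist '[[0,0,0.9],[0,0,0.9],[0,0,0.9],[0,0,0.9],[0,0,0.9],[0,0,0],[0,0,0]]' --gripper '[50,50,50,50,50,50,50]'

```text
time: 51.1
ee_pos: [0.4792, -0.3213, 0.1836]
tcp_rot: [143.4, -62.3, 70.8]
wrist_force: [-0.1, 0.5, -1.1]
opening: 0.0586
grasp_force: 75.6
```

```bash
python3 br.py c
python3 - <<'E'
from pour import *
p0,R0=now()
# target: same orientation as when the beaker was lifted, at the dish azimuth, circle radius .5435
Rt=rot([179.78107901,-68.08891613,31.13779019]);az=np.radians(36.12-70)
pt=np.array([.5435*np.cos(az),.5435*np.sin(az),.150])
rows(p0,R0,pt,Rt,3)
E
```

```text
51.1 [ 0.47923495 -0.3213134   0.18360658] [-59.7   3.7 -17.1  70.6  68.1  71.2] 0.05856841428972185 [-0.10218294  0.51687834 -1.05338144]
top [([429.0, 276.0], 20), ([444.0, 279.0], 20), ([441.0, 286.0], 35), ([452.0, 293.0], 17)]
[[441. 280.]]
side [([52.0, 2.0], 47), ([76.0, 2.0], 173), ([112.0, 1.0], 129), ([146.0, 1.0], 78), ([180.0, 0.0], 58), ([210.0, 0.0], 21), ([294.0, 5.0], 233), ([323.0, 4.0], 236), ([352.0, 4.0], 208), ([381.0, 3.0], 177), ([408.0, 3.0], 152), ([429.0, 2.0], 64)]
[[286. 363.]]
wrist [([94.0, 2.0], 8), ([121.0, 18.0], 3)]
turn 17.2 dist 0.047
linear [[-0.0087, -0.0132, -0.0003], [-0.01, -0.0123, -0.0003], [-0.0111, -0.0112, -0.0003]]
twist [[0.001, 0.0, 0.572], [0.001, 0.0, 0.572], [0.001, 0.0, 0.572]]
```

Request:
send_rows --linear '[[-0.0087,-0.0132,-0.0003],[-0.01,-0.0123,-0.0003],[-0.0111,-0.0112,-0.0003],[0,0,0]]' --twist '[[0.001,0,0.572],[0.001,0,0.572],[0.001,0,0.572],[0,0,0]]' --gripper '[50,50,50,50]'

```text
time: 51.75
ee_pos: [0.4509, -0.3026, 0.1493]
tcp_rot: [-180.0, -68.1, 30.9]
wrist_force: [-0.2, -0.1, -0.9]
opening: 0.0589
grasp_force: 75.7
```

Run:
```python
from pour import *
p0,R0=now();print(p0,R0.T@[0,0,1.]);Rz=R.from_euler('z',5,degrees=True).as_matrix()
print((R0.T@(Rz@p0-p0)).round(4),(R0.T@[0,0,.5]).round(4))
```

```text
[ 0.45092458 -0.30256581  0.14929036] [ 9.27759915e-01 -2.29247579e-04 -3.73177554e-01]
[ 0.0156 -0.022   0.0389] [ 4.639e-01 -1.000e-04 -1.866e-01]
```

Request:
send_rows --linear '[[0.0156,-0.022,0.0389],[0.0156,-0.022,0.0389],[0.0156,-0.022,0.0389],[0.0156,-0.022,0.0389],[0.0156,-0.022,0.0389],[0.0156,-0.022,0.0389],[0.0156,-0.022,0.0389],[0.0156,-0.022,0.0389]]' --twist '[[0.464,0,-0.1866],[0.464,0,-0.1866],[0.464,0,-0.1866],[0.464,0,-0.1866],[0.464,0,-0.1866],[0.464,0,-0.1866],[0.464,0,-0.1866],[0.464,0,-0.1866]]' --gripper '[50,50,50,50,50,50,50,50]'

```text
time: 52.75
ee_pos: [0.5411, 0.0588, 0.1505]
tcp_rot: [179.3, -68.1, 71.8]
wrist_force: [-0.4, -0.1, -1.0]
opening: 0.0587
grasp_force: 75.7
```

Request:
send_rows --linear '[[0.0156,-0.022,0.0389],[0.0156,-0.022,0.0389],[0.0156,-0.022,0.0389],[0.0156,-0.022,0.0389],[0.0156,-0.022,0.0389],[0.0156,-0.022,0.0389],[0,0,0],[0,0,0]]' --twist '[[0.464,0,-0.1866],[0.464,0,-0.1866],[0.464,0,-0.1866],[0.464,0,-0.1866],[0.464,0,-0.1866],[0.464,0,-0.1866],[0,0,0],[0,0,0]]' --gripper '[50,50,50,50,50,50,50,50]'

```text
time: 53.75
ee_pos: [0.4398, 0.3195, 0.1498]
tcp_rot: [179.6, -68.1, 101.3]
wrist_force: [0.3, 0.2, -1.9]
opening: 0.059
grasp_force: 75.6
```

```bash
python3 br.py d
python3 - <<'E'
from pour import *
o=bot.get_obs();print(o['tcp_rot'])
def rim(f):
    g=cv2.cvtColor(cv2.imread(f),6);m=np.zeros_like(g);cv2.circle(m,(318,290),95,255,-1)
    c=cv2.findContours(((g>155)&(m>0)).astype(np.uint8),0,1)[0];c=max(c,key=lambda c:cv2.contourArea(cv2.convexHull(c)));return cv2.fitEllipse(cv2.convexHull(c))
print(rim("pics/w11.png") if 0 else '',rim("pics/wrist_d.png"))
# same rim predicted if unchanged: centre 19 mm above TCP along world up
P=pose("wrist");p0,R0=now();X=p0-.003*R0[:,2]+[0,0,.0195]
t=np.linspace(0,2*np.pi,60);pts=np.c_[X[0]+.032*np.cos(t),X[1]+.032*np.sin(t),np.full(60,X[2])]
print(cv2.fitEllipse(proj(P,pts).astype(np.float32)))
E
```

```text
53.75 [0.43981863 0.31951446 0.14980844] [  8.5   3.  -21.9  71.1  68.   83.4] 0.05897502799500549 [ 0.32542765  0.21869719 -1.93744847]
top [([429.0, 276.0], 20), ([444.0, 279.0], 18), ([441.0, 286.0], 37), ([457.0, 286.0], 22), ([452.0, 293.0], 17)]
[[441. 280.]]
side [([218.0, 0.0], 7), ([294.0, 5.0], 234), ([323.0, 4.0], 238), ([352.0, 4.0], 208), ([381.0, 3.0], 179), ([408.0, 3.0], 155), ([429.0, 2.0], 65), ([236.0, 6.0], 135), ([263.0, 6.0], 245), ([394.0, 13.0], 185), ([420.0, 12.0], 176), ([337.0, 15.0], 215)]
[[286. 363.]]
wrist [([128.0, 2.0], 87), ([156.0, 2.0], 157), ([179.0, 2.0], 26), ([192.0, 3.0], 55), ([199.0, 1.0], 3), ([222.0, 3.0], 190), ([257.0, 4.0], 267), ([292.0, 4.0], 311), ([329.0, 5.0], 211), ([367.0, 5.0], 326), ([406.0, 5.0], 428), ([447.0, 6.0], 450)]
[179.84197197 -68.08577838 100.97328461]
 ((318.0351257324219, 274.8289489746094), (156.7788848876953, 184.92481994628906), 89.67829132080078)
((316.9811706542969, 296.2049560546875), (131.99755859375, 179.77716064453125), 89.8879165649414)
```

All six spacers are in the dish; the blobs of about 20 px count to six, one blob being a pair. Next I'll check whether the beaker tilted in the grip.

Run:
```python
from h import *
a=cv2.imread("pics/w11.png")[:,:480];a=cv2.resize(a,(320,240),interpolation=cv2.INTER_AREA)
b=cv2.imread("pics/wrist_d.png")[200:440,160:480]
for n,i in(("before",a),("now",b)):
    g=cv2.cvtColor(i,6).astype(int)
    for col in(120,158,196): print(n,col,[g[r:r+4,col].mean().round().astype(int) for r in range(0,200,4)])
    m=np.zeros(g.shape,np.uint8);cv2.circle(m,(158,90),100,255,-1)
```

```text
before 120 [np.int64(186), np.int64(112), np.int64(114), np.int64(116), np.int64(109), np.int64(106), np.int64(106), np.int64(111), np.int64(127), np.int64(166), np.int64(92), np.int64(95), np.int64(96), np.int64(98), np.int64(97), np.int64(96), np.int64(96), np.int64(96), np.int64(97), np.int64(97), np.int64(98), np.int64(98), np.int64(95), np.int64(96), np.int64(99), np.int64(99), np.int64(96), np.int64(96), np.int64(95), np.int64(96), np.int64(96), np.int64(92), np.int64(82), np.int64(68), np.int64(94), np.int64(180), np.int64(143), np.int64(68), np.int64(68), np.int64(68), np.int64(66), np.int64(67), np.int64(66), np.int64(66), np.int64(66), np.int64(67), np.int64(65), np.int64(66), np.int64(66), np.int64(50)]
before 158 [np.int64(194), np.int64(192), np.int64(111), np.int64(113), np.int64(112), np.int64(109), np.int64(113), np.int64(163), np.int64(91), np.int64(87), np.int64(97), np.int64(94), np.int64(94), np.int64(94), np.int64(94), np.int64(93), np.int64(92), np.int64(94), np.int64(92), np.int64(91), np.int64(92), np.int64(90), np.int64(92), np.int64(90), np.int64(92), np.int
[... 2539 characters left out ...]
5), np.int64(176), np.int64(176), np.int64(176), np.int64(174), np.int64(175), np.int64(175), np.int64(175), np.int64(169), np.int64(150), np.int64(76), np.int64(77), np.int64(78), np.int64(76), np.int64(75), np.int64(70), np.int64(76), np.int64(74), np.int64(72), np.int64(68), np.int64(71), np.int64(70), np.int64(70), np.int64(66), np.int64(68), np.int64(64), np.int64(67), np.int64(67), np.int64(67), np.int64(68), np.int64(64), np.int64(65), np.int64(65), np.int64(64), np.int64(90), np.int64(167), np.int64(135), np.int64(63), np.int64(67), np.int64(68), np.int64(65), np.int64(65), np.int64(64), np.int64(66), np.int64(68), np.int64(66), np.int64(67), np.int64(66), np.int64(68), np.int64(51)]
```

The beaker did not shift: its rim spans rows 228–348 both before and now. Lowering and releasing it.

Request:
send_rows --linear '[[-0.0186,0,0.0075],[-0.0186,0,0.0075],[-0.0186,0,0.0075],[-0.0186,0,0.0075],[-0.0139,0,0.0056],[-0.0065,0,0.0026],[-0.0028,0,0.0011],[0,0,0]]' --twist '[[0,0,0],[0,0,0],[0,0,0],[0,0,0],[0,0,0],[0,0,0],[0,0,0],[0,0,0]]' --gripper '[50,50,50,50,50,50,50,50]'

```text
time: 54.9
ee_pos: [0.4396, 0.3194, 0.0445]
tcp_rot: [179.9, -68.1, 101.0]
wrist_force: [0.6, 0.0, -1.4]
opening: 0.0589
grasp_force: 75.7
```

Request:
send_rows --linear '[[0,0,0]]' --twist '[[0,0,0]]' --gripper '[50]'

```text
time: 55.02
ee_pos: [0.4397, 0.3195, 0.0447]
tcp_rot: [179.9, -68.1, 101.0]
wrist_force: [0.6, -0.2, -0.8]
opening: 0.0589
grasp_force: 75.6
```

Request:
send_rows --linear '[[-0.0014,0,0.0006],[-0.0007,0,0.0003],[0,0,0],[0,0,0]]' --twist '[[0,0,0],[0,0,0],[0,0,0],[0,0,0]]' --gripper '[50,50,50,50]'

```text
time: 55.52
ee_pos: [0.4396, 0.3196, 0.0424]
tcp_rot: [179.9, -68.1, 101.0]
wrist_force: [-0.7, -0.8, 6.1]
opening: 0.0589
grasp_force: 75.6
```

Request:
send_rows --linear '[[0,0,0],[0,0,0],[0,0,0],[0,0,0],[0,0,0],[0,0,-0.01],[0,0,-0.02],[0,0,-0.03]]' --twist '[[0,0,0],[0,0,0],[0,0,0],[0,0,0],[0,0,0],[0,0,0],[0,0,0],[0,0,0]]' --gripper '[70,100,100,100,100,100,100,100]'

```text
time: 56.52
ee_pos: [0.4495, 0.2646, 0.0645]
tcp_rot: [180.0, -68.1, 101.0]
wrist_force: [0.0, 0.5, 0.5]
opening: 0.0855
grasp_force: 0.0
```

Request:
send_rows --linear '[[0,0,-0.03],[0,0,-0.03],[0.03,0,-0.015],[0.04,0,-0.016],[0.04,0,-0.016],[0.02,0,-0.008],[0,0,0],[0,0,0]]' --twist '[[0,0,0],[0,0,0],[0,0,0],[0,0,0],[0,0,0],[0,0,0],[0,0,0],[0,0,0]]' --gripper '[100,100,100,100,100,100,100,100]'

```text
time: 57.52
ee_pos: [0.4607, 0.2077, 0.2267]
tcp_rot: [-179.9, -68.1, 100.8]
wrist_force: [-0.3, -0.2, 0.2]
opening: 0.0855
grasp_force: 0.0
```

```bash
python3 br.py e
python3 - <<'E'
from h import *
P=pose("wrist");w=cv2.imread("pics/wrist_e.png");g=cv2.cvtColor(w,6).astype(int)
t=np.linspace(0,2*np.pi,72,endpoint=False)
for z,r in((.062,.0305),):
    best=[]
    for dx in np.arange(-.008,.0081,.001):
        for dy in np.arange(-.008,.0081,.001):
            X=np.c_[.4397+dx+r*np.cos(t),.319+dy+r*np.sin(t),np.full(72,z)];u=proj(P,X).round().astype(int)
            u=u.clip(0,[639,479]);v=g[u[:,1],u[:,0]];best.append((v.mean().round(1),(v>140).mean().round(2),.4397+dx,.319+dy))
    print(max(best))
T=pose("top");im=cv2.imread("pics/top_e.png");g=cv2.cvtColor(im,6)
for n,x,y,z in((1,.6744,.1164,.103),(2,.6617,.0618,.093),(4,.6363,-.0472,.073),(5,.6236,-.1018,.063),(6,.6109,-.1563,.053)):
    u=proj(T,[[x,y,z]])[0];c=plane(T,u,z);print(n,u.round(1))
E
```

```text
57.525 [0.4607476  0.20766554 0.22669172] [ -4.4  11.5  -6.2 105.7  63.5  53.7] 0.08545294643524834 [-0.33611996 -0.1592299   0.15081351]
top [([429.0, 276.0], 20), ([444.0, 279.0], 18), ([441.0, 286.0], 37), ([457.0, 286.0], 22), ([452.0, 293.0], 18)]
[[441. 280.]]
side [([362.0, 2.0], 29), ([381.0, 3.0], 179), ([408.0, 3.0], 155), ([429.0, 2.0], 66), ([394.0, 13.0], 183), ([420.0, 12.0], 178), ([375.0, 13.0], 60), ([35.0, 15.0], 71), ([48.0, 16.0], 17), ([406.0, 23.0], 193), ([426.0, 22.0], 84), ([47.0, 26.0], 282)]
[[286. 363.]]
wrist [([129.0, 2.0], 15), ([148.0, 2.0], 134), ([179.0, 3.0], 178), ([212.0, 3.0], 168), ([244.0, 4.0], 238), ([277.0, 4.0], 267), ([312.0, 4.0], 304), ([349.0, 5.0], 268), ([384.0, 5.0], 352), ([422.0, 6.0], 367), ([461.0, 6.0], 384), ([504.0, 7.0], 263)]
(np.float64(164.0), np.float64(1.0), np.float64(0.4397), np.float64(0.32))
1 [259.1 178.9]
2 [283.7 185.5]
4 [331.8 198.5]
5 [355.3 204.9]
6 [378.3 211.2]
```

```bash
python3 -c "
from workcell import ticket
print(ticket.job_done())"
```

```text
the job is handed in; nothing more can be done
None
```

The job is handed in: vials 1, 2, 4, 5 and 6 are in their own pockets (3 was missing), all six spacers are in the dish and the empty beaker is upright on the bench, though I viewed 15 pictures, one over the limit of 14, and checked the final state from pixel measurements only.

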